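Unstack the plaster moulds and cradle the loaded extruder

ROBOT

A 6-joint arm with a two-finger parallel gripper is mounted at the origin on the work surface. World frame = base frame: x ahead of the robot, y to its left, z up, the work surface at z = 0. Lengths are in mm, angles in rad, forces in N, time in s.
With the tool pointing down it reaches from about 275 to 1000 mm from the base axis. Payload 8.4 kg.
Tool frame: the origin (TCP) lies midway between the tips of the shut fingers; the grasp point (between the pads) lies 19 mm behind it; z points along the fingers, y is the line along which they close (so a half turn about z gives the same grasp; the last joint's range is limited). The gripper opens to 85 mm and grips with 20 to 120 N. Pads are 22 mm wide; open, the fingers measure 114 mm over their backs; the gripper's body (76 mm by 85 mm) begins 54 mm behind the grasp point. The pads swing forward as they close: fully open they stand 13 mm farther back than shut.
Start: joints at [1.202, 0.353, 1.633, -0, 1.155, -0.002], TCP at [224.142, 583.428, 208.681] pointing down, gripper open.
Joint ranges: [-2.63, 2.63], [-0.92, 2.1], [0.06, 2.66], [-1.3, 4.44], [0, 2.69], [-3.02, 3.02]. Speed limits (rad/s): [2.22, 2.22, 2.79, 3.14, 3.14, 3.14].

INTERFACE

Orientations are given as [roll, pitch, yaw] about the fixed x, y, z axes, in that order (R = Rz(yaw) Ry(pitch) Rx(roll)).
In Python, from rig import r gives the robot as it stands.
- The arm moves only by the shell command python3 -m inch 'ROWS' [OPENING] [FORCE]. ROWS is JSON, a list that holds one entry, the list of rows, each a list of 6 numbers: the shift along the tool's x, y, z scaled (see below), then the turn, a rotation vector about the tool's x, y, z scaled (see below). In form: [[[tx, ty, tz, wx, wy, wz], ...]]. A call has 1 to 8 rows; each row is the pose to reach, as a shift and turn from the pose commanded when the call began, along the tool's axes at that moment, turning the shorter way round; what a row does not reach only later rows make up. The controller multiplies each number of a shift by 20 cm and each number of a turn by pi rad. A row lasts 1/12 s, in which the tool goes at most 41.7 mm and 7.16 degrees, less where a joint would pass 70% of its speed; a pose out of reach is approached as far as the arm can. A call with a number of a shift or a turn outside -1 to 1 is refused whole. A call with a gripper value outside its range is refused whole. OPENING is the gripper's target within -1 to 1 (fully open at 1, half-way at 0, shut at -1), set as the call begins (- or left out, the last holds). The fingers move at their own pace and stop on an object; FORCE is the grip in N (left out, the last holds). Time passes only in rows, so rows that repeat a pose let the fingers close. It gives the time, the measured TCP pose, the force, the opening and the grip force at its end, in the units of the state.
- r.sense(): the state, without advancing time (a new reading comes with each control period).
- r.grab_frame(name): name is "side" or "top" or "wrist"; returns the picture (384x512x3 uint8, red, green, blue); there is no depth.
- r.camera_info(name): a dict with "K" (3x3 intrinsics, pixels), "rvec" (rotation vector, rad) and "tvec" (3), from world to camera coordinates, as OpenCV has them; the wrist camera has in their place "mount" (4x4, takes a point from camera to tool coordinates, whose origin is the TCP and whose axes are the flange's). Camera axes: x right, y down, z forward; pixel columns grow to the right and rows downward; lengths in mm; the calibration is good to about 2 mm. A picture is of the moment at which its call begins: read the wrist's pose just before it. camera_info takes no time and is no camera call.
- r.sign_off(): hands the job in; it is judged then, once.
The state is a dict: "clock": time; "qpos": joint angles; "qvel": joint speeds; "joint_efforts": joint torques, N m; "eef_pos": TCP position; "tcp_rot": TCP orientation; "contact_force": force on the tool from outside, world axes, zero at the start; "wrist_torque": the same for the moment, N m; "opening": opening from 0.0 (shut) to 1.0 (fully open); "grasp_force": force on a finger pad.
Only numpy, scipy, OpenCV 4.12 (cv2) and the standard library are available. Lean on these libraries where they do the work, as an engineer would, in place of code of your own. Each camera call takes 0.05 s, during which the arm holds its last target. There are 200 camera calls.

TASK

Take the stack of three plaster press moulds apart and stand each one upright, centred on the storage board that bears the dark silhouette of its own shape and size, the long rectangular mould turned to lie along its silhouette. Last, when all three moulds are in place, lay the loaded clay extruder (the one whose plunger is pulled out) into the wooden cradle, its barrel centred in the two V-shaped saddles, either end first. Leave the empty extruder and the blue bottle where they are, and do not tip the moulds.

Things in the scene. Friction and masses are not known exactly. Their poses are not given: they have to be found in the camera images.
- slab_c (a point): Rectangular plaster mould, bottom of the stack, 100 x 60 x 26 mm (x, y, z), standing on the bench. The point is its centre, 13 mm above its underside; x along its length.
- round_c (a point): Round plaster mould, middle of the stack, 52 mm in diameter, 26 mm high, standing on the rectangular one. The point is its centre, 13 mm above its underside; z up.
- hex_c (a point): Hexagonal plaster mould, top of the stack, 34 mm across flats, 24 mm high, standing on the round one. The point is its centre, 12 mm above its underside; z up; two of its flats face +y and -y of its own frame.
- slab_board: Fixed plywood storage board, 116 x 84 x 8 mm (x, y, z), with a flat dark silhouette at its middle: a rectangle 102 x 62 mm, long along x. Origin: centre of the underside, right below the silhouette's centre; the mould stands on the top, 8 mm higher. 
- round_board: Fixed plywood storage board, 116 x 84 x 8 mm (x, y, z), with a flat dark silhouette at its middle: a disc 54 mm in diameter. Origin: centre of the underside, right below the silhouette's centre; the mould stands on the top, 8 mm higher. 
- hex_board: Fixed plywood storage board, 116 x 84 x 8 mm (x, y, z), with a flat dark silhouette at its middle: a small hexagon 36 mm across flats. Origin: centre of the underside, right below the silhouette's centre; the mould stands on the top, 8 mm higher. The mould may stand at any yaw.
- extruder_full_c (a point): Clay extruder: barrel 28 mm in diameter, 100 mm long between hexagonal end caps (34 mm across flats, 10 mm thick) on which it lies; nozzle at -x, plunger with a 26 mm knob at +x. The point: middle of the barrel, on its axis, 17 mm above the caps' underside; x towards the plunger, z up. Loaded: plunger pulled out, knob's end 141 mm from the middle; stiff (4 N).
- extruder_empty_c (a point): Clay extruder: barrel 28 mm in diameter, 100 mm long between hexagonal end caps (34 mm across flats, 10 mm thick) on which it lies; nozzle at -x, plunger with a 26 mm knob at +x. The point: middle of the barrel, on its axis, 17 mm above the caps' underside; x towards the plunger, z up. Empty: plunger pushed in, knob's end 81 mm from the middle.
- cradle_seat (a point): Fixed wooden cradle: base 90 x 60 x 10 mm with two V saddles (8 mm thick, centred at x = -32 and +32 mm, 52 mm wide at the mouth, tops 66 mm above the bench, 56 mm free between them for the fingers). The point is where the middle of the barrel comes to rest, 60 mm above the bench; x along the barrel, either end first, z up.
- blue_bottle: Bystander: tall blue bottle with a cork, 51 mm in diameter, 146 mm high, loose. Origin: centre of the underside. To be left alone.
There are look-alikes about, which are no part of the job. Leave any pink look-alike of the hex_board alone. Of the things shaped like the part that bears cradle_seat, the wooden one is meant.

How it is judged:
By the outcome, as a careful person would: the job done as asked, in the order asked, and still so for the second after the job is handed in, with the robot touching nothing.
It also fails if it takes over 128 s, if anything falls off the work surface, if the arm or the gripper's body presses on something with over 40 N, if the wrist force passes 120 N, or if a joint passes its speed limit or range.

## Working session

There is one attempt and no reset: what is moved stays moved. The work goes in short steps, Python scripts to look and compute and a shell command to move; the robot and the scene stay as the last step left them, time stands still between calls to the robot, and variables do not carry over. Pictures are saved under pics/ and viewed, at most 14 in all, crops included, and the job is handed in when it is done.

```bash
mkdir -p pics; ls
python3 - <<'E'
from rig import r
import cv2, json
for n in ("top","side","wrist"):
    f=r.grab_frame(n); cv2.imwrite(f"pics/{n}0.png",cv2.resize(f[:,:,::-1],(800,600),interpolation=cv2.INTER_CUBIC))
    print(n,{k:v.round(4).tolist() if hasattr(v,'round') else v for k,v in r.camera_info(n).items()})
print(r.sense())
E
```

```text
pics
top {'K': [[397.6838, 0.0, 252.0946], [0.0, 397.6838, 188.7167], [0.0, 0.0, 1.0]], 'rvec': [2.1546, -2.1677, 0.1216], 'tvec': [6.2201, 588.9028, 1047.2679]}
side {'K': [[358.4794, 0.0, 259.0203], [0.0, 358.4794, 194.4865], [0.0, 0.0, 1.0]], 'rvec': [2.1362, -0.1675, 0.0581], 'tvec': [-567.4757, 91.5973, 995.3707]}
wrist {'K': [[293.7875, 0.0, 256.9825], [0.0, 293.7875, 187.2506], [0.0, 0.0, 1.0]], 'mount': [[-0.0013, -0.9484, -0.317, 80.7651], [1.0, -0.0007, -0.0018, 0.9512], [0.0015, -0.317, 0.9484, -165.4492], [0.0, 0.0, 0.0, 1.0]]}
{'clock': 0.15, 'qpos': array([ 1.20163239e+00,  3.53531484e-01,  1.63395299e+00,  1.75989739e-05,
        1.15521231e+00, -2.40360310e-03]), 'qvel': array([ 0.0009159 , -0.00347816, -0.00271333, -0.00022068,  0.00039197,
        0.00237533]), 'joint_efforts': array([-5.72674599e-04, -6.05643868e+01, -3.42337132e+01, -5.83072278e-05,
        6.00546555e-03,  2.42149213e-06]), 'eef_pos': array([223.97660445, 583.07136379, 208.11207214]), 'tcp_rot': array([-3.14048857e+00, -1.87469435e-05,  2.77482519e+00]), 'contact_force': array([-0.49665068,  0.30986399, -0.7061469 ]), 'wrist_torque': array([ 0.02407154, -0.08052281,  0.01427153]), 'grasp_force': 0.0, 'opening': 0.9999398203812108}
```

View pics/top0.png

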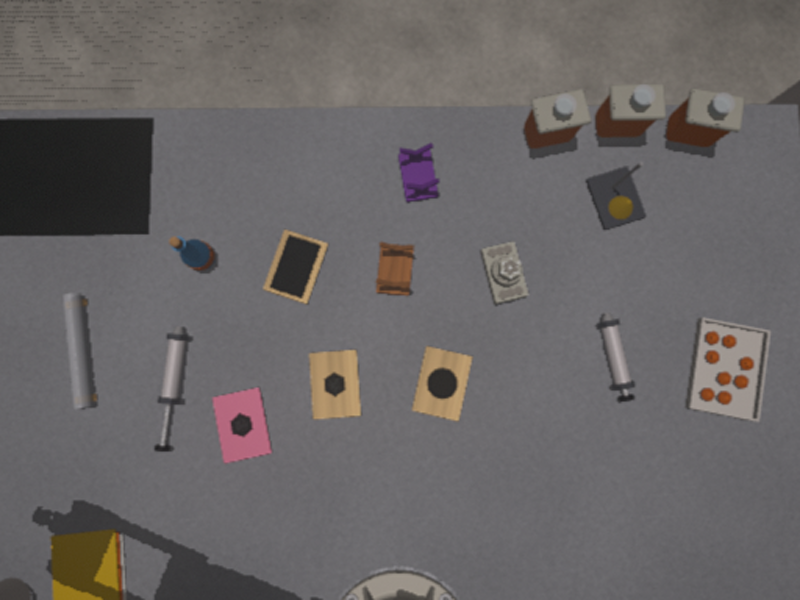

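View pics/side0.png

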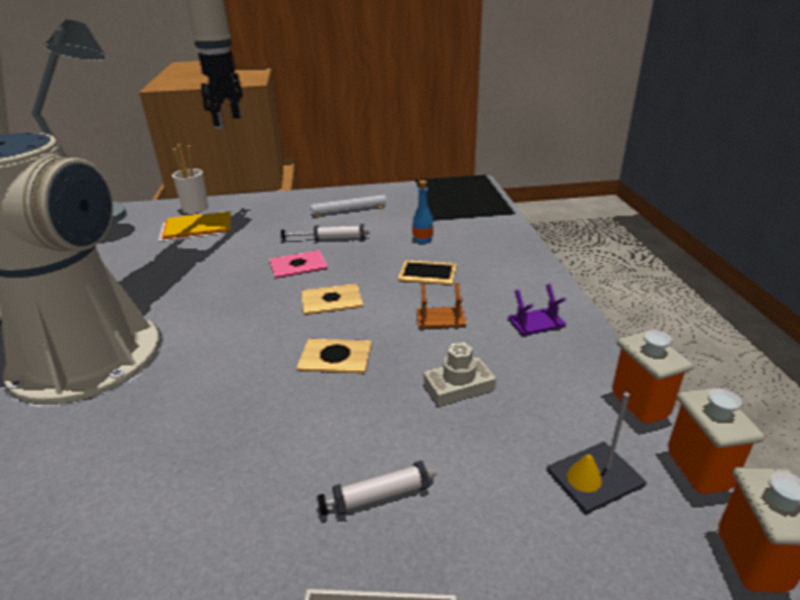

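The top view (800x600) shows:
- **Stack:** (507,270).
- **Boards:** round (442,383), wooden hex (335,384) with a pink look-alike at (241,425), and slab (297,267).
- **Cradles:** wooden (396,268), with a purple look-alike at (418,173).
- **Extruders:** the loaded one with its plunger out is at (172,385), the empty one at (615,355).
- **Other:** bottle (198,253), and a grey tube at (78,350).

Next I'll confirm these in an enlarged crop and measure.

```bash
cat > h.py <<'E'
import numpy as np, cv2
from scipy.spatial.transform import Rotation as Rn
from rig import r
def campose(n, st=None):
    ci=r.camera_info(n); K=np.array(ci["K"])
    if n=="wrist":
        T=np.eye(4); T[:3,:3]=Rn.from_euler('xyz',st["tcp_rot"]).as_matrix(); T[:3,3]=st["eef_pos"]
        M=T@np.array(ci["mount"]); return K,M[:3,:3],M[:3,3]
    R=cv2.Rodrigues(np.array(ci["rvec"]))[0]; return K,R.T,-R.T@np.array(ci["tvec"]).ravel()
def px2w(cp,uv,z):
    K,R,c=cp; uv=np.atleast_2d(np.asarray(uv,float))
    d=(R@np.linalg.inv(K)@np.c_[uv,np.ones(len(uv))].T).T
    return c+d*((z-c[2])/d[:,2])[:,None]
def w2px(cp,P):
    K,R,c=cp; q=(K@R.T@(np.atleast_2d(P)-c).T).T; return q[:,:2]/q[:,2:]
def go(p,yaw,st=None):
    "shift/turn numbers to TCP p (mm), pointing down at yaw"
    st=st or r.sense(); R=Rn.from_euler('xyz',st["tcp_rot"])
    Rt=Rn.from_euler('xyz',[np.pi,0,yaw])
    t=R.inv().apply(np.asarray(p,float)-st["eef_pos"]); w=(R.inv()*Rt).as_rotvec()
    n=max(np.linalg.norm(t)/41.7,np.degrees(np.linalg.norm(w))/7.16)
    print("row",(t/200).round(4).tolist(),(w/np.pi).round(4).tolist(),"rows",round(n,1))
def snap(n,fn,crop=None,s=None):
    st=r.sense(); f=r.grab_frame(n); np.savez(f"pics/{fn}.npz",f=f,p=st["eef_pos"],r=st["tcp_rot"])
    g=f[:,:,::-1]
    if crop: x0,y0,x1,y1=crop; g=g[y0:y1,x0:x1]
    s=s or min(800/g.shape[1],600/g.shape[0])
    cv2.imwrite(f"pics/{fn}.png",cv2.resize(g,None,fx=s,fy=s,interpolation=cv2.INTER_CUBIC)); print(fn,"scale",s); return f,st
def load(fn):
    d=np.load(f"pics/{fn}.npz"); return d["f"],dict(eef_pos=d["p"],tcp_rot=d["r"])
E
python3 - <<'E'
from h import *
f,st=snap("top","top1",(90,140,410,300))
cp=campose("top"); print("cam",cp[2].round())
s=512/800
# dark silhouettes
g=f.max(2)
for n,(u,v) in dict(round=(442,383),hex=(335,384),slab=(297,267)).items():
    u,v=u*s,v*s; m=np.zeros(g.shape,np.uint8); a=26
    sub=(slice(int(v)-a,int(v)+a),slice(int(u)-a,int(u)+a))
    m[sub]=(g[sub]<70)*255
    c=[x for x in cv2.findContours(m,cv2.RETR_EXTERNAL,cv2.CHAIN_APPROX_NONE)[0]]
    c=max(c,key=cv2.contourArea); M=cv2.moments(c); uv=[M['m10']/M['m00'],M['m01']/M['m00']]
    box=px2w(cp,cv2.boxPoints(cv2.minAreaRect(c)),8)
    e=box[1]-box[0],box[2]-box[1]; L=[np.linalg.norm(x) for x in e]; q=e[int(np.argmax(L))]
    print(n,np.round(uv,1),px2w(cp,uv,8).round(1),np.round(L,1),"yaw long",round(np.degrees(np.arctan2(q[1],q[0]))%180,1))
for n,z,pts in [("slabtop",26,[(481,249),(515,242),(527,294),(494,303)]),("hex",76,[(509,268)]),("cradle",60,[(396,268)]),("ext",17,[(183,335),(166,401)]),("bottle",0,[(205,260)])]:
    print(n,px2w(cp,np.array(pts)*s,z).round(0).tolist())
E
```

```text
top1 scale 2.5
cam [ 465.    0. 1108.]
round [282.6 245.1] [[435.9 -79.9   8. ]] [46.7 48.8] yaw long 179.0
hex [213.6 245.6] [[435.8 109.    8. ]] [33.2 31.9] yaw long 123.3
slab [188.5 170.2] [[645.2 180.4   8. ]] [98.7 58.9] yaw long 161.3
slabtop [[670.0, -152.0, 26.0], [683.0, -212.0, 26.0], [590.0, -231.0, 26.0], [574.0, -172.0, 26.0]]
hex [[628.0, -191.0, 76.0]]
cradle [[632.0, -1.0, 60.0]]
ext [[522.0, 373.0, 17.0], [408.0, 399.0, 17.0]]
bottle [[658.0, 344.0, 0.0]]
```

View pics/top1.png

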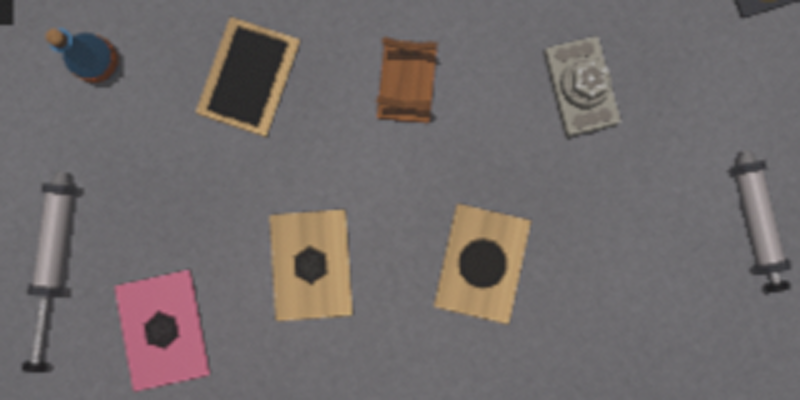

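The crop confirms the targets: wooden hex board at crop (311,265), round board (483,264), slab board (248,76), brown wooden cradle (407,80), and the loaded extruder with its long rod at (52,240). The pink board and purple cradle are look-alikes. I'll move to the stack, looking through the wrist camera on the way.

```bash
cat >> h.py <<'E'
def plan(wps, st=None):
    "calls to go through (x,y,z,yaw) waypoints in straight lines, tool down"
    st=st or r.sense(); p=np.array(st["eef_pos"]); R=Rn.from_euler('xyz',st["tcp_rot"])
    for w in wps:
        q=np.array(w[:3],float); Rt=Rn.from_euler('xyz',[np.pi,0,w[3]])
        rv=(R.inv()*Rt).as_rotvec()
        n=max(np.linalg.norm(q-p)/41.7,np.degrees(np.linalg.norm(rv))/7.16)
        k=max(1,int(np.ceil(max(n/7.6,np.abs(R.inv().apply(q-p)).max()/195))))
        p0=p.copy(); R0=R
        for i in range(1,k+1):
            pi=p0+(q-p0)*i/k; Ri=R0*Rn.from_rotvec(rv*i/k)
            t=R.inv().apply(pi-p)/200; v=(R.inv()*Ri).as_rotvec()/np.pi
            print(w if i==k else "..", ((np.r_[t,v]).round(3)+0.).tolist(),"rows",round(n/k,1)); p=pi; R=Ri
E
python3 - <<'E'
from h import *
plan([(480,150,270,1.9),(650,-170,250,1.276)])
E
```

```text
.. [-0.657, -0.521, -0.103, 0.0, 0.0, 0.093] rows 4.1
.. [-0.779, -0.31, -0.103, 0.0, 0.0, 0.093] rows 4.1
(480, 150, 270, 1.9) [-0.835, -0.073, -0.103, 0.0, 0.0, 0.093] rows 4.1
.. [-0.894, 0.144, 0.05, 0.0, 0.0, 0.099] rows 4.4
(650, -170, 250, 1.276) [-0.807, 0.411, 0.05, 0.0, 0.0, 0.099] rows 4.4
```

```bash
python3 -m inch '[[[-0.657,-0.521,-0.103,0,0,0.093],[-0.657,-0.521,-0.103,0,0,0.093],[-0.657,-0.521,-0.103,0,0,0.093],[-0.657,-0.521,-0.103,0,0,0.093],[-0.657,-0.521,-0.103,0,0,0.093]]]' 
python3 -m inch '[[[-0.779,-0.31,-0.103,0,0,0.093],[-0.779,-0.31,-0.103,0,0,0.093],[-0.779,-0.31,-0.103,0,0,0.093],[-0.779,-0.31,-0.103,0,0,0.093],[-0.779,-0.31,-0.103,0,0,0.093]]]'
python3 -m inch '[[[-0.835,-0.073,-0.103,0,0,0.093],[-0.835,-0.073,-0.103,0,0,0.093],[-0.835,-0.073,-0.103,0,0,0.093],[-0.835,-0.073,-0.103,0,0,0.093],[-0.835,-0.073,-0.103,0,0,0.093],[-0.835,-0.073,-0.103,0,0,0.093],[-0.835,-0.073,-0.103,0,0,0.093]]]'
python3 -c "
from h import *
snap('wrist','w1')"
python3 -m inch '[[[-0.894,0.144,0.05,0,0,0.099],[-0.894,0.144,0.05,0,0,0.099],[-0.894,0.144,0.05,0,0,0.099],[-0.894,0.144,0.05,0,0,0.099],[-0.894,0.144,0.05,0,0,0.099]]]'
python3 -m inch '[[[-0.807,0.411,0.05,0,0,0.099],[-0.807,0.411,0.05,0,0,0.099],[-0.807,0.411,0.05,0,0,0.099],[-0.807,0.411,0.05,0,0,0.099],[-0.807,0.411,0.05,0,0,0.099],[-0.807,0.411,0.05,0,0,0.099],[-0.807,0.411,0.05,0,0,0.099]]]'
python3 -c "
from h import *
f,st=snap('wrist','w2')
print(st['eef_pos'],st['tcp_rot'],w2px(campose('wrist',st),[[628,-191,76],[632,0,60],[436,-80,8]]))"
```

```text
clock: 0.62
eef_pos: [311.8, 434.1, 229.9]
tcp_rot: [-3.141, 0.002, 2.48]
contact_force: [-0.1, 0.3, 0.4]
opening: 1.002
grasp_force: 0.0
clock: 1.03
eef_pos: [397.4, 290.0, 250.8]
tcp_rot: [3.141, 0.002, 2.187]
contact_force: [0.3, -0.1, -0.5]
opening: 0.997
grasp_force: 0.0
clock: 1.62
eef_pos: [479.5, 150.4, 270.2]
tcp_rot: [-3.141, -0.001, 1.897]
contact_force: [0.2, 0.8, 0.0]
opening: 1.004
grasp_force: 0.0
w1 scale 1.5625
clock: 2.08
eef_pos: [566.0, -11.9, 259.9]
tcp_rot: [3.141, 0.001, 1.588]
contact_force: [-0.5, 1.1, 0.8]
opening: 1.0
grasp_force: 0.0
clock: 2.67
eef_pos: [649.2, -168.3, 249.6]
tcp_rot: [-3.14, -0.001, 1.277]
contact_force: [-0.2, 0.6, 0.1]
opening: 1.005
grasp_force: 0.0
w2 scale 1.5625
[ 649.19811425 -168.32135962  249.61699453] [-3.13971316e+00 -6.02016631e-04  1.27700578e+00] [[245.46342566 184.42666072]
 [195.42978163  15.78168983]
 [ 90.59790386 134.34693104]]
```

View pics/w1.png

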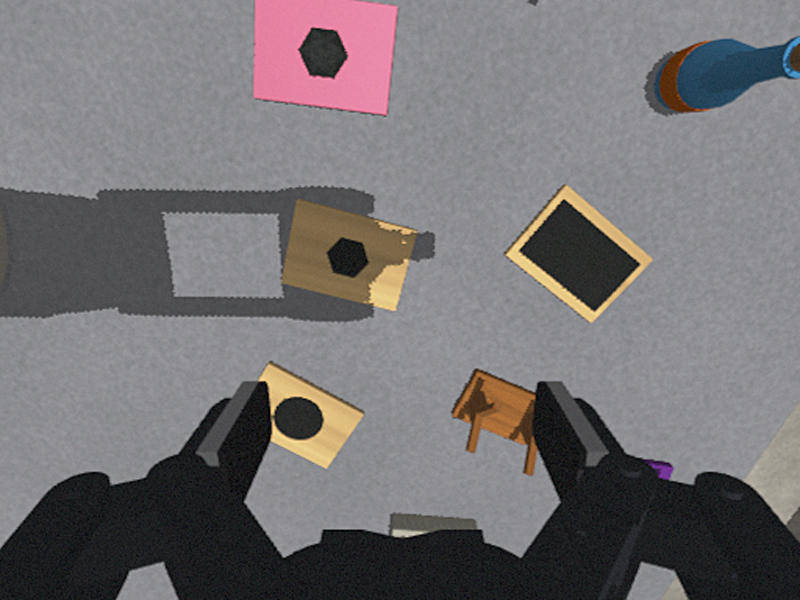

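View pics/w2.png

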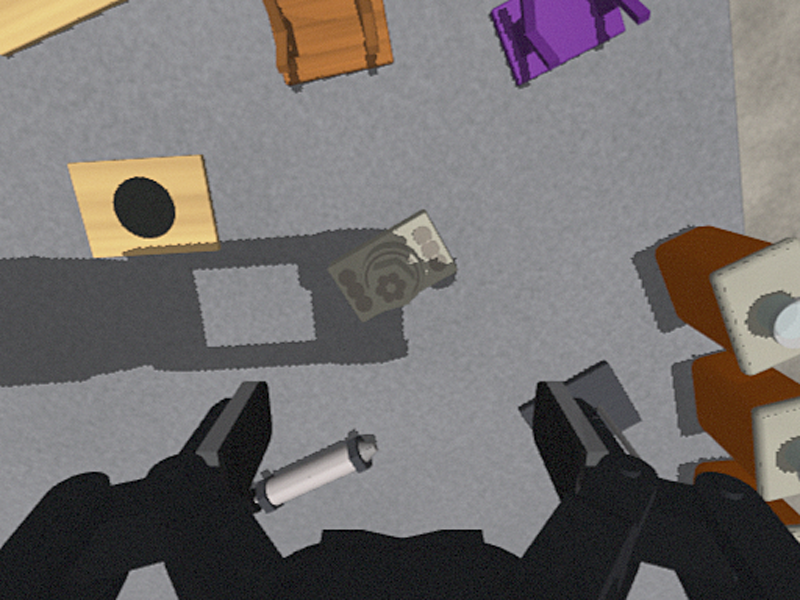

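w1 shows the round silhouette at (298,418), wooden hex (348,257), slab (580,255), cradle (500,415), and the pink look-alike (323,52). w2 shows the stack with the hex at about (390,287) in the arm's shadow. Now I'll crop the stack and measure the silhouettes.

Run:
```python
from h import *
f,st=load("w2"); g=f[125:213,203:303,::-1].astype(float); g=np.clip(255*(g/200)**.6,0,255).astype(np.uint8)
cv2.imwrite("pics/w2c.png",cv2.resize(g,None,fx=6.8,fy=6.8,interpolation=cv2.INTER_CUBIC))
def sil(f,cp,uv,name,a):
    u,v=uv; u,v=int(u),int(v); g=f.max(2); m=np.zeros(g.shape,np.uint8); s=(slice(max(v-a,0),v+a),slice(u-a,u+a)); m[s]=(g[s]<48)*255
    l,lab,stt,cen=cv2.connectedComponentsWithStats(m); k=lab[v,u]; mm=(lab==k).astype(np.uint8)
    c=max(cv2.findContours(mm,cv2.RETR_EXTERNAL,cv2.CHAIN_APPROX_NONE)[0],key=cv2.contourArea)
    w=px2w(cp,c[:,0,:],8)[:,:2].astype(np.float32); R=cv2.minAreaRect(w)
    M=cv2.moments(c); print(name,"centroid",px2w(cp,cen[k],8).round(1)[0],"rect",np.round(R[0],1),np.round(R[1],1),"ang",round(R[2],1))
f,st=load("w1"); cp=campose("wrist",st)
for n,u,v,a in [("round",298,418,22),("hex",348,257,18),("slab",580,255,50)]: sil(f,cp,(u/1.5625,v/1.5625),n,a)
f,st=load("w2"); cp=campose("wrist",st); sil(f,cp,(145/1.5625,207/1.5625),"round w2",26)
```

```text
round centroid [499.7  85.8   8. ] rect [520.2  16.1] [1011.6  659.5] ang 18.8
hex centroid [438.4 110.2   8. ] rect [438.6 110.1] [37.3 34. ] ang 67.0
slab centroid [497.7  84.    8. ] rect [520.2  16.1] [1011.6  659.5] ang 18.8
round w2 centroid [439.  -77.8   8. ] rect [438.8 -78.7] [50.6 51.5] ang 73.1
```

View pics/w2c.png

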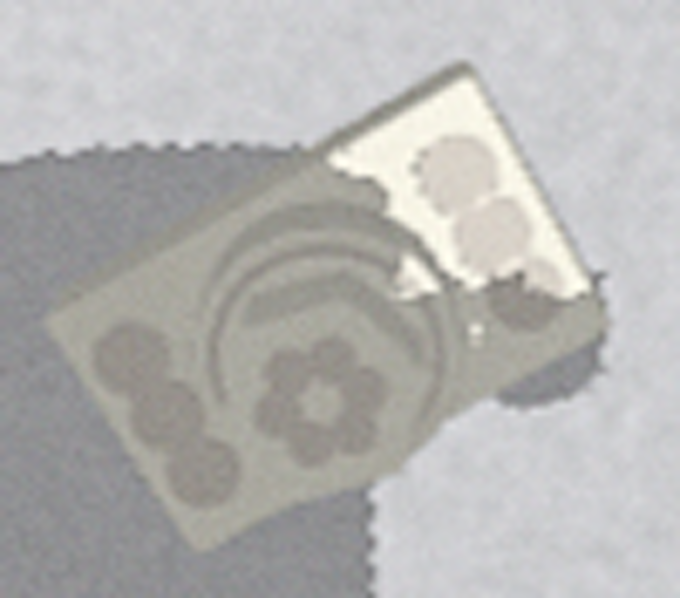

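Run:
```python
from h import *
f,st=load("w2"); cp=campose("wrist",st)
nat=lambda u,v:((u+.5)/6.8-.5+203,(v+.5)/6.8-.5+125)
c=px2w(cp,[nat(472,76),nat(603,300),nat(203,552),nat(50,322)],26); print("slab top",c.round(1).tolist(),c.mean(0).round(1))
for a,b in ((0,1),(1,2),(2,3),(3,0)):
    d=c[b]-c[a]; print(np.linalg.norm(d).round(1),np.degrees(np.arctan2(d[1],d[0])).round(1))
h=px2w(cp,[nat(322,403)],76)[0]; print("hex",h)
print("round rim", px2w(cp,[nat(322,350)],52))
img=cv2.imread("pics/w2c.png"); 
def poly(P,col):
    q=w2px(cp,P); q=((q-[203,125]+.5)*6.8-.5).astype(int); cv2.polylines(img,[q],True,col,1)
def ring(x,y,z,R,n,ph): a=ph+np.arange(n)*2*np.pi/n; return np.c_[x+R*np.cos(a),y+R*np.sin(a),np.full(n,z)]
poly(ring(h[0],h[1],76,34/3**.5,6,np.radians(-1)),(0,0,255))
poly(ring(h[0],h[1],52,34/3**.5,6,np.radians(-1)),(0,0,160))
poly(ring(h[0],h[1],52,26,40,0),(255,0,0)); poly(ring(h[0],h[1],26,26,40,0),(120,0,0))
yw=np.radians(11.8);m=c.mean(0);B=np.array([[50,30],[-50,30],[-50,-30],[50,-30]])@np.array([[np.cos(yw),np.sin(yw)],[-np.sin(yw),np.cos(yw)]])
poly(np.c_[B+m[:2],np.full(4,26)],(0,255,0))
cv2.imwrite("pics/w2o.png",img)
f,st=load("w1"); cp=campose("wrist",st)
w1=lambda u,v:((u+.5)/1.5625-.5,(v+.5)/1.5625-.5)
c=px2w(cp,[w1(567,199),w1(640,263),w1(601,311),w1(519,250)],8); print("slab sil",c.round(1).tolist(),c.mean(0).round(1))
for a,b in ((0,1),(1,2),(2,3),(3,0)):
    d=c[b]-c[a]; print(np.linalg.norm(d).round(1),np.degrees(np.arctan2(d[1],d[0])).round(1))
print("round",px2w(cp,[w1(298,418)],8))
```

```text
slab top [[675.1, -151.7, 26.0], [687.9, -202.5, 26.0], [593.6, -231.1, 26.0], [579.9, -174.6, 26.0]] [ 634.1 -190.    26. ]
52.4 -75.8
98.5 -163.2
58.1 103.7
97.9 13.5
hex [ 633.41000516 -191.8540981    76.        ]
round rim [[ 633.64745932 -189.01725844   52.        ]]
slab sil [[614.2, 227.4, 8.0], [706.6, 194.5, 8.0], [693.3, 137.9, 8.0], [591.4, 169.1, 8.0]] [651.4 182.2   8. ]
98.1 -19.6
58.1 -103.2
106.6 163.0
62.6 68.7
round [[438.57233083 -78.91336955   8.        ]]
```

View pics/w2o.png

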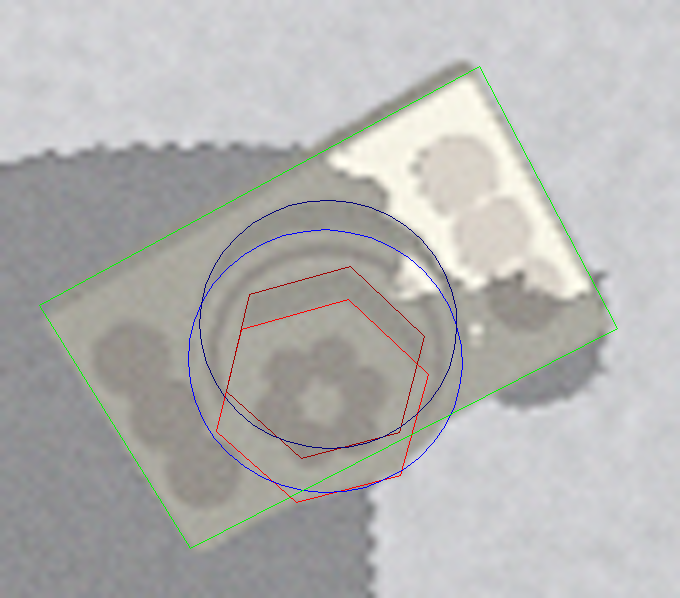

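The overlay fits: hex and round at about (633.5,-191), slab centre (634,-190) at yaw about 12.5°, hex flats at yaw -1° mod 60°. I'll grasp the hex at tool yaw 1.03.

Run:
```python
from h import *
plan([(633.5,-191.5,140,1.03),(633.5,-191.5,53,1.03)])
```

```text
(633.5, -191.5, 140, 1.03) [-0.137, -0.039, 0.55, -0.001, 0.0, 0.079] rows 2.7
(633.5, -191.5, 53, 1.03) [0.0, 0.0, 0.435, 0.0, 0.0, 0.0] rows 2.1
```

```bash
python3 -m inch '[[[-0.137,-0.039,0.55,-0.001,0,0.079],[-0.137,-0.039,0.55,-0.001,0,0.079],[-0.137,-0.039,0.55,-0.001,0,0.079],[-0.137,-0.039,0.55,-0.001,0,0.079],[-0.137,-0.039,0.55,-0.001,0,0.079],[-0.137,-0.039,0.55,-0.001,0,0.079],[-0.137,-0.039,0.55,-0.001,0,0.079]]]' 0.18 40
python3 -c "
from h import *
f,st=snap('wrist','w3',(180,120,350,384),3)
plan([(633.5,-191.5,53,1.03)]); print(w2px(campose('wrist',st),[[633.5,-191.5,76]]))"
```

```text
clock: 3.3
eef_pos: [636.0, -193.2, 143.5]
tcp_rot: [3.134, -0.002, 1.03]
contact_force: [-0.4, -0.4, 1.9]
opening: 0.589
grasp_force: 0.0
w3 scale 3
(633.5, -191.5, 53, 1.03) [0.001, -0.018, 0.452, 0.002, -0.001, 0.0] rows 2.2
[[252.13742037 192.16723875]]
```

View pics/w3.png

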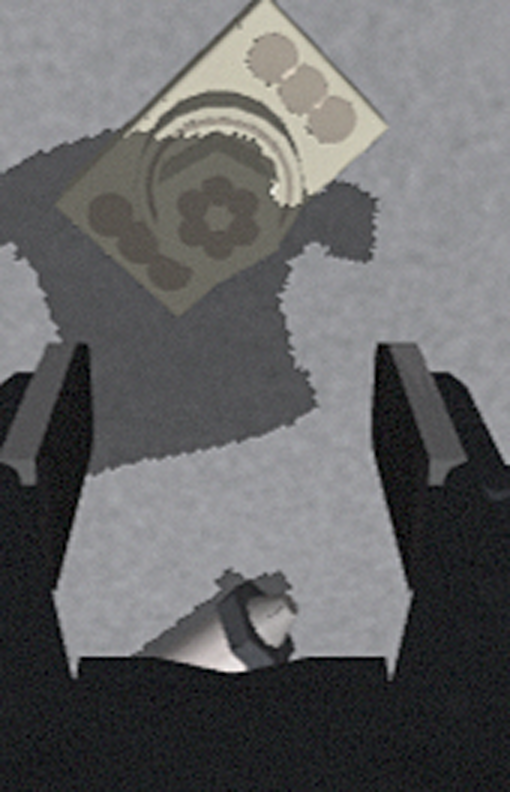

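The flower centre at crop (217,217) is native (252.3,192.3), which matches the prediction. I'll descend and grip.

```bash
python3 -m inch '[[[0,0,0.2,0,0,0],[0,0,0.3,0,0,0],[0,0,0.38,0,0,0],[0,0,0.42,0,0,0],[0,0,0.435,0,0,0],[0,0,0.435,0,0,0],[0,0,0.435,0,0,0]]]'
python3 -m inch '[[[0,0,0,0,0,0],[0,0,0,0,0,0],[0,0,0,0,0,0],[0,0,0,0,0,0],[0,0,0,0,0,0],[0,0,0,0,0,0],[0,0,0,0,0,0],[0,0,0,0,0,0]]]' -1 40
```

```text
clock: 3.93
eef_pos: [635.2, -194.1, 54.9]
tcp_rot: [3.137, -0.001, 1.028]
contact_force: [-0.2, 0.8, 0.0]
opening: 0.592
grasp_force: 0.0
clock: 4.6
eef_pos: [634.2, -194.0, 53.6]
tcp_rot: [3.138, -0.0, 1.028]
contact_force: [1.0, 0.1, 1.0]
opening: -0.001
grasp_force: 0.5
```

Run:
```python
from h import *
f,st=snap("wrist","w4"); g=f[100:384,130:390]
f2,_=snap("side","s4"); g2=f2[170:290,230:360]
a=cv2.resize(g,None,fx=1.5,fy=2.1); b=cv2.resize(g2,(400,596)) 
cv2.imwrite("pics/c4.png",np.hstack([a[:596],b[:a.shape[0]]])[:,:,::-1])
```

```text
w4 scale 1.5625
s4 scale 1.5625
```

View pics/c4.png

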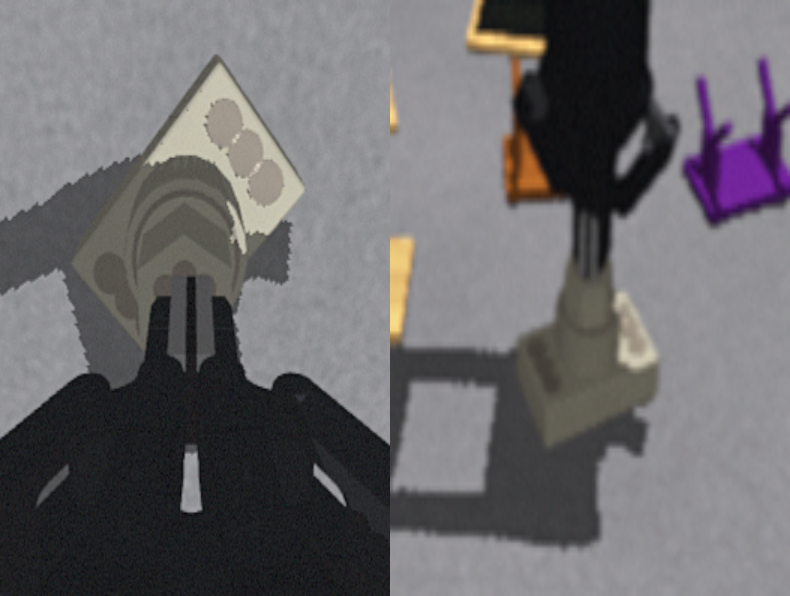

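Run:
```python
from h import *
f,st=load("w4"); cp=campose("wrist",st); print(st)
R=Rn.from_euler('xyz',st["tcp_rot"])
for z in (0,-10,-20): print("tip at tool z",z,w2px(cp,st["eef_pos"]+R.apply([0,0,z])))
print("hex top ctr/corners",w2px(cp,[[633.5,-191.5,76]]+[[633.5+19.6*np.cos(a),-191.5+19.6*np.sin(a),76] for a in np.radians(-1+60*np.arange(6))]).round(1).tolist())
a=cv2.resize(f[190:290,190:320],None,fx=6,fy=6,interpolation=cv2.INTER_CUBIC).astype(float)
cv2.imwrite("pics/c5.png",np.clip(255*(a/200)**.55,0,255).astype(np.uint8)[:,:,::-1])
```

```text
{'eef_pos': array([ 634.23529928, -193.95043626,   53.55709018]), 'tcp_rot': array([ 3.13842607e+00, -3.88779234e-04,  1.02806813e+00])}
tip at tool z 0 [[255.95933068 228.47203187]]
tip at tool z -10 [[255.89053632 236.12173026]]
tip at tool z -20 [[255.81380813 244.65364434]]
hex top ctr/corners [[252.5, 244.1], [283.8, 227.9], [252.2, 211.3], [220.8, 228.1], [222.3, 259.7], [252.7, 274.5], [282.9, 259.5]]
```

View pics/c5.png

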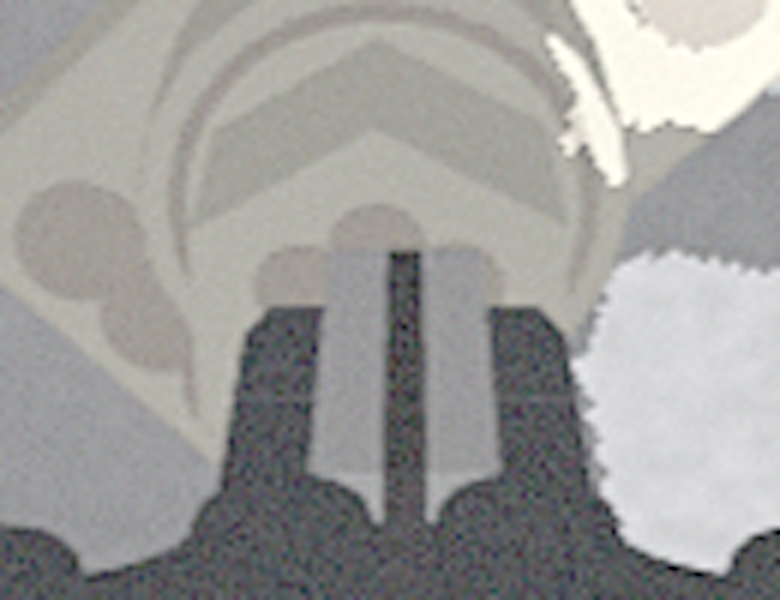

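The shut tips sit just above the hex: the tip edge is at native (257,232) and the hex's near corner is at (252.5,211.7), as predicted. So the real tips are about 22 mm behind the stated TCP, and the hex hasn't moved. I'll work out the offset and regrasp lower.

Run:
```python
from h import *
f,st=load("w4"); cp=campose("wrist",st); R=Rn.from_euler('xyz',st["tcp_rot"])
for x in (0,11):
  for z in (0,-10,-15,-20,-25): print("w4",x,z,w2px(cp,st["eef_pos"]+R.apply([x,0,z])).round(1))
f,st=load("w3"); cp=campose("wrist",st); R=Rn.from_euler('xyz',st["tcp_rot"])
for x in (0,11):
  for z in (0,-10,-20,-25,-30): print("w3",x,z,w2px(cp,st["eef_pos"]+R.apply([[x,25,z],[x,-25,z]])).round(1).tolist())
plan([(633.5,-191.5,70,1.03)]); print(r.sense()["contact_force"])
```

```text
w4 0 0 [[256.  228.5]]
w4 0 -10 [[255.9 236.1]]
w4 0 -15 [[255.9 240.3]]
w4 0 -20 [[255.8 244.7]]
w4 0 -25 [[255.8 249.3]]
w4 11 0 [[255.9 212.2]]
w4 11 -10 [[255.8 219.1]]
w4 11 -15 [[255.8 222.9]]
w4 11 -20 [[255.8 226.9]]
w4 11 -25 [[255.7 231.1]]
w3 0 0 [[296.0, 228.4], [215.9, 228.5]]
w3 0 -10 [[298.2, 236.1], [213.6, 236.2]]
w3 0 -20 [[300.5, 244.6], [211.1, 244.7]]
w3 0 -25 [[301.8, 249.3], [209.8, 249.3]]
w3 0 -30 [[303.2, 254.2], [208.3, 254.3]]
w3 11 0 [[296.8, 212.2], [215.1, 212.3]]
w3 11 -10 [[299.0, 219.1], [212.7, 219.2]]
w3 11 -20 [[301.4, 226.8], [210.1, 226.9]]
w3 11 -25 [[302.8, 231.0], [208.7, 231.1]]
w3 11 -30 [[304.2, 235.5], [207.1, 235.6]]
(633.5, -191.5, 70, 1.03) [0.009, -0.009, -0.082, 0.001, 0.0, -0.001] rows 0.4
[-0.62697244 -0.53192195  1.51231128]
```

The tips lie 25 mm behind the TCP when shut and about 29 mm behind at 50 mm opening. I'll lift, centre, open, then descend to TCP z = 30.

```bash
python3 -m inch '[[[0,0,-0.05,0,0,0],[0.009,-0.009,-0.1,0.001,0,-0.001],[0.009,-0.009,-0.1,0.001,0,-0.001]]]' - 40
python3 -m inch '[[[0,0,0,0,0,0],[0,0,0,0,0,0],[0,0,0,0,0,0],[0,0,0,0,0,0],[0,0,0,0,0,0]]]' 0.18
python3 -c "
from h import *
plan([(633.5,-191.5,30,1.03)])"
```

```text
clock: 4.95
eef_pos: [635.0, -191.6, 76.2]
tcp_rot: [3.139, -0.001, 1.031]
contact_force: [1.2, -0.2, -0.1]
opening: 0.003
grasp_force: 0.0
clock: 5.37
eef_pos: [633.3, -191.4, 73.1]
tcp_rot: [-3.141, -0.0, 1.031]
contact_force: [0.0, 0.2, -0.0]
opening: 0.592
grasp_force: 0.0
(633.5, -191.5, 30, 1.03) [0.0, 0.001, 0.216, 0.0, 0.0, 0.0] rows 1.0
```

```bash
python3 -m inch '[[[0,0,0.08,0,0,0],[0,0,0.14,0,0,0],[0,0,0.18,0,0,0],[0,0,0.21,0,0,0],[0,0,0.216,0,0,0],[0,0,0.216,0,0,0],[0,0,0.216,0,0,0]]]'
python3 -m inch '[[[0,0,0,0,0,0],[0,0,0,0,0,0],[0,0,0,0,0,0],[0,0,0,0,0,0],[0,0,0,0,0,0],[0,0,0,0,0,0]]]' -1 40
python3 -c "
from h import *
print(r.sense()['tcp_rot'])"
```

```text
clock: 5.95
eef_pos: [633.8, -191.5, 30.5]
tcp_rot: [3.141, -0.0, 1.031]
contact_force: [0.1, 0.5, 0.7]
opening: 0.592
grasp_force: 0.0
clock: 6.45
eef_pos: [634.2, -191.6, 31.1]
tcp_rot: [3.14, -0.001, 1.031]
contact_force: [0.2, 0.5, 5.3]
opening: 0.388
grasp_force: 41.0
[ 3.14032354e+00 -6.84342390e-04  1.03123037e+00]
```

Gripped: 33 mm between the pads, 41 N. I'll lift, carry, and look just short of the hex board.

```bash
python3 -m inch '[[[0,0,-0.02,0,0,0],[0,0,-0.05,0,0,0],[0,0,-0.15,0,0,0],[0,0,-0.3,0,0,0],[0,0,-0.35,0,0,0],[0,0,-0.35,0,0,0]]]'
python3 -c "
from h import *
plan([(400,40,100,1.03)])"
```

```text
clock: 6.95
eef_pos: [635.6, -192.1, 103.6]
tcp_rot: [3.136, -0.002, 1.031]
contact_force: [0.6, -0.5, 0.6]
opening: 0.393
grasp_force: 40.3
.. [0.195, -0.804, 0.005, 0.001, 0.0, 0.0] rows 4.0
(400, 40, 100, 1.03) [0.195, -0.804, 0.007, 0.001, 0.0, 0.0] rows 4.0
```

```bash
python3 -m inch '[[[0.05,-0.2,0,0,0,0],[0.1,-0.4,0,0,0,0],[0.15,-0.6,0,0,0,0],[0.195,-0.804,0,0,0,0]]]'
python3 -m inch '[[[0.05,-0.2,0,0,0,0],[0.1,-0.4,0,0,0,0],[0.15,-0.6,0,0,0,0],[0.18,-0.75,0,0,0,0],[0.195,-0.804,0,0,0,0],[0.195,-0.804,0,0,0,0],[0.195,-0.804,0,0,0,0],[0.195,-0.804,0,0,0,0]]]'
python3 - <<'E'
from h import *
f,st=snap("wrist","w6",(130,60,390,255)); cp=campose("wrist",st); print(st["eef_pos"],st["tcp_rot"],w2px(cp,[[438.4,110.2,8]]))
E
```

```text
clock: 7.28
eef_pos: [513.4, -74.4, 98.9]
tcp_rot: [-3.14, 0.0, 1.031]
contact_force: [0.1, 0.8, -0.6]
opening: 0.39
grasp_force: 40.3
clock: 7.95
eef_pos: [399.2, 40.2, 100.3]
tcp_rot: [3.141, -0.001, 1.031]
contact_force: [-0.1, -1.1, -0.7]
opening: 0.39
grasp_force: 40.3
w6 scale 3.076923076923077
[399.17815077  40.20617496 100.31624441] [ 3.14062526e+00 -8.14666981e-04  1.03130339e+00] [[253.3105837   91.72364547]]
```

View pics/w6.png

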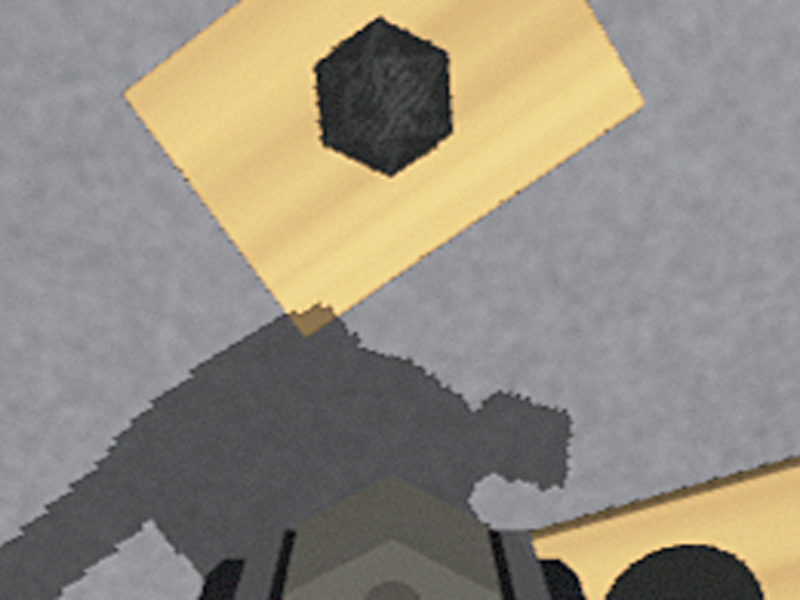

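The silhouette centre is at crop (385,98.5), native (254.6,91.7), about 1 px right of the prediction. I'll refine the target and place the hex.

Run:
```python
from h import *
f,st=load("w6"); cp=campose("wrist",st); R=Rn.from_euler('xyz',st["tcp_rot"])
t=px2w(cp,[(254.7,91.7)],8)[0]; print("target",t)
for x in (17.6,19.6,21.6): print(x,w2px(cp,st["eef_pos"]+R.apply([x,0,-45.2])))
plan([(t[0],t[1],100,1.03),(t[0],t[1],-12.5,1.03)])
```

```text
target [439.40389202 109.61907349   8.        ]
17.6 [[255.46357579 238.42024806]]
19.6 [[255.45074063 234.51474557]]
21.6 [[255.43778259 230.57185766]]
(np.float64(439.40389201832136), np.float64(109.6190734853876), 100, 1.03) [0.402, -0.006, 0.002, 0.0, 0.0, 0.0] rows 1.9
(np.float64(439.40389201832136), np.float64(109.6190734853876), -12.5, 1.03) [0.0, 0.0, 0.562, 0.0, 0.0, 0.0] rows 2.7
```

```bash
python3 -m inch '[[[0.2,-0.004,0,0,0,0],[0.35,-0.006,0,0,0,0],[0.402,-0.008,0,0,0,0],[0.402,-0.008,0,0,0,0],[0.402,-0.008,0,0,0,0],[0.402,-0.008,0,0,0,0]]]'
python3 -m inch '[[[0,0,0.18,0,0,0],[0,0,0.3,0,0,0],[0,0,0.4,0,0,0],[0,0,0.47,0,0,0],[0,0,0.5,0,0,0],[0,0,0.53,0,0,0],[0,0,0.53,0,0,0],[0,0,0.53,0,0,0]]]'
python3 -c "
from h import *
s=r.sense(); print(s['tcp_rot']); plan([(439.4,109.6,-12.5,1.03)])"
```

```text
clock: 8.5
eef_pos: [437.0, 109.3, 99.9]
tcp_rot: [-3.141, 0.001, 1.031]
contact_force: [0.3, 0.1, -0.2]
opening: 0.394
grasp_force: 40.3
clock: 9.17
eef_pos: [437.9, 110.2, -5.2]
tcp_rot: [3.141, -0.001, 1.031]
contact_force: [0.3, -0.1, -0.1]
opening: 0.394
grasp_force: 40.4
[ 3.14135945e+00 -5.92278522e-04  1.03074139e+00]
(439.4, 109.6, -12.5, 1.03) [0.001, 0.008, 0.036, 0.0, 0.0, 0.0] rows 0.2
```

```bash
python3 -m inch '[[[0.001,0.005,0.01,0,0,0],[0.001,0.005,0.02,0,0,0],[0.001,0.005,0.03,0,0,0],[0.001,0.005,0.036,0,0,0],[0.001,0.005,0.036,0,0,0],[0.001,0.005,0.036,0,0,0]]]'
python3 -m inch '[[[0,0,0,0,0,0],[0,0,0,0,0,0],[0,0,0,0,0,0],[0,0,0,0,0,0],[0,0,0,0,0,0]]]' 0.1
python3 -m inch '[[[0,0,-0.1,0,0,0],[0,0,-0.3,0,0,0],[0,0,-0.5,0,0,0],[0,0,-0.6,0,0,0],[0,0,-0.6,0,0,0]]]' 1
python3 -c "
from h import *
f,st=snap('wrist','w7',(130,90,390,285)); plan([(434,-80,150,1.03),(620,-225,170,1.03)])
cp=campose('wrist',st)
print(st, w2px(cp,[[439.4,109.6,32]]))"
```

```text
clock: 9.67
eef_pos: [438.7, 110.2, -12.8]
tcp_rot: [-3.142, -0.0, 1.031]
contact_force: [0.8, 0.5, 1.3]
opening: 0.392
grasp_force: 40.4
clock: 10.08
eef_pos: [438.8, 110.1, -12.8]
tcp_rot: [3.142, -0.0, 1.031]
contact_force: [-0.4, -0.5, -0.1]
opening: 0.549
grasp_force: 0.0
clock: 10.5
eef_pos: [441.7, 110.8, 111.6]
tcp_rot: [3.136, -0.006, 1.031]
contact_force: [0.3, -0.3, 0.1]
opening: 0.998
grasp_force: 0.0
w7 scale 3.076923076923077
(434, -80, 150, 1.03) [-0.833, 0.462, -0.204, 0.001, -0.001, 0.0] rows 4.7
.. [-0.071, 0.585, -0.05, 0.0, 0.0, 0.0] rows 2.8
(620, -225, 170, 1.03) [-0.071, 0.585, -0.05, 0.0, 0.0, 0.0] rows 2.8
{'clock': 10.5, 'qpos': array([2.42305633e-01, 2.16090079e-01, 2.08108368e+00, 3.71103190e-04,
       8.36479348e-01, 7.81622163e-01]), 'qvel': array([ 0.00074058,  0.06197045,  0.04631835, -0.00182691, -0.08439762,
        0.00193071]), 'joint_efforts': array([ 8.34550192e-04, -4.38899553e+01, -2.58388495e+01,  9.21292849e-04,
        1.06343698e+00,  3.96713376e-04]), 'eef_pos': array([441.6985435 , 110.81979832, 111.56846382]), 'tcp_rot': array([ 3.13615278, -0.00578973,  1.03124797]), 'contact_force': array([ 0.2859458 , -0.32305114,  0.10652124]), 'wrist_torque': array([ 0.00033393, -0.03653183, -0.00269424]), 'grasp_force': 0.0, 'opening': 0.9983809631434224} [[254.31627936 190.46822618]]
```

View pics/w7.png

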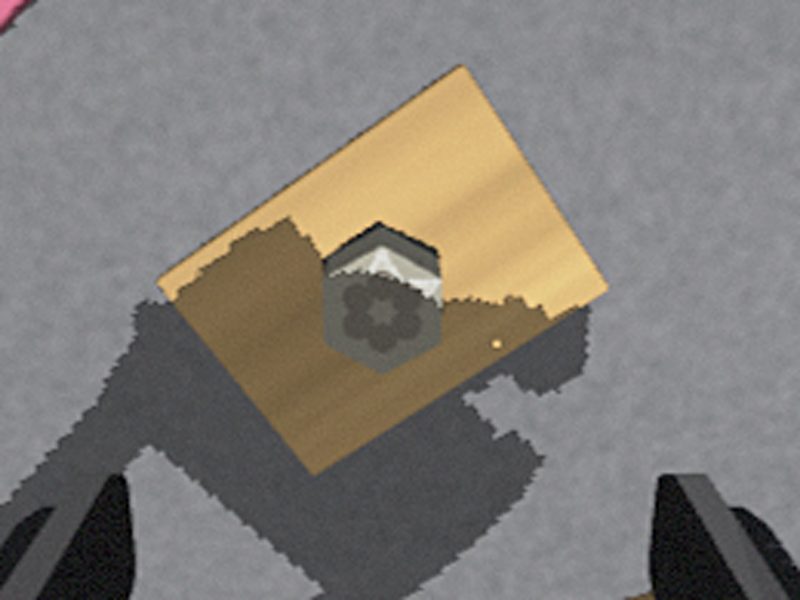

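The hex stands on its silhouette at crop (382,310), with only a sliver of dark visible. Next is the round mould. I'll grip it first at yaw -0.54, then at 1.03, so it gets centred both ways.

Run:
```python
from h import *
plan([(633.5,-191,130,-0.54)])
```

```text
.. [-0.399, 0.801, -0.05, 0.0, -0.001, 0.25] rows 6.3
(633.5, -191, 130, -0.54) [0.285, 0.849, -0.05, 0.0, -0.001, 0.25] rows 6.3
```

```bash
python3 -m inch '[[[-0.399,0.801,-0.05,0,-0.001,0.25],[-0.399,0.801,-0.05,0,-0.001,0.25],[-0.399,0.801,-0.05,0,-0.001,0.25],[-0.399,0.801,-0.05,0,-0.001,0.25],[-0.399,0.801,-0.05,0,-0.001,0.25],[-0.399,0.801,-0.05,0,-0.001,0.25],[-0.399,0.801,-0.05,0,-0.001,0.25]]]'
python3 -m inch '[[[0.285,0.849,-0.05,0,-0.001,0.25],[0.285,0.849,-0.05,0,-0.001,0.25],[0.285,0.849,-0.05,0,-0.001,0.25],[0.285,0.849,-0.05,0,-0.001,0.25],[0.285,0.849,-0.05,0,-0.001,0.25],[0.285,0.849,-0.05,0,-0.001,0.25],[0.285,0.849,-0.05,0,-0.001,0.25],[0.285,0.849,-0.05,0,-0.001,0.25]]]'
python3 -m inch '[[[0,0,0,0,0,0],[0,0,0,0,0,0],[0,0,0,0,0,0]]]'
python3 - <<'E'
from h import *
snap("wrist","w8"); plan([(633.5,-191,0.5,-0.54)])
E
```

```text
clock: 11.13
eef_pos: [534.7, -41.9, 115.4]
tcp_rot: [3.141, 0.005, 0.236]
contact_force: [-0.8, 0.1, -1.1]
opening: 0.995
grasp_force: 0.0
clock: 11.8
eef_pos: [630.8, -191.7, 124.9]
tcp_rot: [3.137, 0.007, -0.542]
contact_force: [0.3, 0.3, 0.6]
opening: 1.001
grasp_force: 0.0
clock: 12.05
eef_pos: [631.4, -191.2, 126.6]
tcp_rot: [3.138, 0.005, -0.538]
contact_force: [0.6, -0.2, 0.4]
opening: 0.998
grasp_force: 0.0
w8 scale 1.5625
(633.5, -191, 0.5, -0.54) [0.01, -0.008, 0.632, 0.001, 0.001, 0.001] rows 3.0
```

```bash
python3 -m inch '[[[0.01,-0.008,0.15,0.001,0.001,0.001],[0.01,-0.008,0.3,0.001,0.001,0.001],[0.01,-0.008,0.45,0.001,0.001,0.001],[0.01,-0.008,0.55,0.001,0.001,0.001],[0.01,-0.008,0.6,0.001,0.001,0.001],[0.01,-0.008,0.63,0.001,0.001,0.001],[0.01,-0.008,0.63,0.001,0.001,0.001],[0.01,-0.008,0.63,0.001,0.001,0.001]]]' 1 20
python3 -m inch '[[[0,0,0,0,0,0],[0,0,0,0,0,0],[0,0,0,0,0,0],[0,0,0,0,0,0],[0,0,0,0,0,0],[0,0,0,0,0,0]]]' -1 20
```

```text
clock: 12.77
eef_pos: [634.4, -191.4, 2.1]
tcp_rot: [3.141, -0.0, -0.542]
contact_force: [0.4, 0.8, 0.3]
opening: 1.0
grasp_force: 0.0
clock: 13.27
eef_pos: [634.3, -191.6, 2.4]
tcp_rot: [3.141, -0.001, -0.543]
contact_force: [-2.1, 0.5, 7.1]
opening: 0.602
grasp_force: 20.1
```

```bash
python3 -m inch '[[[0,0,0,0,0,0],[0,0,0,0,0,0],[0,0,-0.01,0,0,0],[0,0,-0.01,0,0,0],[0,0,-0.01,0,0,0]]]' 1
python3 -m inch '[[[0,0,0,0,0,-0.25],[0,0,0,0,0,-0.25],[0,0,0,0,0,-0.25],[0,0,0,0,0,-0.25],[0,0,0,0,0,-0.25],[0,0,0,0,0,-0.25],[0,0,0,0,0,-0.25],[0,0,0,0,0,-0.25]]]'
python3 -m inch '[[[0,0,0,0,0,-0.25],[0,0,0,0,0,-0.25],[0,0,0,0,0,-0.25],[0,0,0,0,0,-0.25],[0,0,0,0,0,-0.25],[0,0,0,0,0,-0.25],[0,0,0,0,0,-0.25],[0,0,0,0,0,-0.25]]]'
python3 -c "
from h import *
plan([(634.3,-191.5,1,1.03)])"
```

```text
clock: 13.68
eef_pos: [633.7, -191.3, 3.2]
tcp_rot: [3.141, 0.001, -0.543]
contact_force: [-0.6, 0.7, 0.2]
opening: 0.996
grasp_force: 0.0
clock: 14.35
eef_pos: [633.5, -191.3, 3.0]
tcp_rot: [-3.141, 0.001, 0.244]
contact_force: [0.3, 1.3, -0.2]
opening: 0.998
grasp_force: 0.0
clock: 15.02
eef_pos: [633.6, -191.3, 3.0]
tcp_rot: [-3.141, 0.001, 1.028]
contact_force: [-0.5, 0.5, 0.9]
opening: 1.001
grasp_force: 0.0
(634.3, -191.5, 1, 1.03) [0.001, 0.004, 0.01, 0.0, 0.0, -0.001] rows 0.1
```

```bash
python3 -m inch '[[[0,0.002,0.01,0,0,0],[0,0.002,0.01,0,0,0],[0,0.002,0.01,0,0,0]]]'
python3 -m inch '[[[0,0,0,0,0,0],[0,0,0,0,0,0],[0,0,0,0,0,0],[0,0,0,0,0,0],[0,0,0,0,0,0],[0,0,0,0,0,0],[0,0,0,0,0,0]]]' -1 40
python3 -m inch '[[[0,0,-0.03,0,0,0],[0,0,-0.1,0,0,0],[0,0,-0.2,0,0,0],[0,0,-0.35,0,0,0],[0,0,-0.4,0,0,0],[0,0,-0.4,0,0,0],[0,0,-0.4,0,0,0]]]'
python3 -c "
from h import *
plan([(395,-150,80,1.03)])"
```

```text
clock: 15.27
eef_pos: [633.8, -191.5, 0.9]
tcp_rot: [-3.14, 0.001, 1.026]
contact_force: [-0.1, -0.3, -0.0]
opening: 0.998
grasp_force: 0.0
clock: 15.85
eef_pos: [634.2, -191.6, 1.4]
tcp_rot: [-3.141, 0.0, 1.028]
contact_force: [-0.7, -0.5, 4.3]
opening: 0.595
grasp_force: 41.8
clock: 16.43
eef_pos: [634.3, -191.6, 81.8]
tcp_rot: [3.141, 0.0, 1.028]
contact_force: [-0.5, -0.3, -1.2]
opening: 0.592
grasp_force: 41.9
.. [-0.22, -0.566, 0.004, 0.0, 0.0, 0.0] rows 2.9
(395, -150, 80, 1.03) [-0.219, -0.566, 0.004, 0.0, 0.0, 0.0] rows 2.9
```

```bash
python3 -m inch '[[[-0.07,-0.2,0,0,0,0],[-0.14,-0.4,0,0,0,0],[-0.22,-0.566,0,0,0,0],[-0.22,-0.566,0,0,0,0]]]'
python3 -m inch '[[[-0.07,-0.2,0,0,0,0],[-0.14,-0.38,0,0,0,0],[-0.2,-0.5,0,0,0,0],[-0.22,-0.566,0,0,0,0],[-0.22,-0.566,0,0,0,0],[-0.22,-0.566,0,0,0,0],[-0.22,-0.566,0,0,0,0]]]'
cat >> h.py <<'E'
def sil(f,cp,xy,a,th=60,z=8):
    "dark silhouette nearest to where world xy should appear"
    u,v=w2px(cp,[[*xy,z]])[0]; g=cv2.GaussianBlur(f,(3,3),0).max(2); m=(g<th).astype(np.uint8)
    y0,x0=max(0,int(v)-a),max(0,int(u)-a); s=m[y0:int(v)+a,x0:int(u)+a]
    c=max(cv2.findContours(s.copy(),cv2.RETR_EXTERNAL,cv2.CHAIN_APPROX_NONE)[0],key=cv2.contourArea)[:,0,:]+[x0,y0]
    w=px2w(cp,c,z)[:,:2].astype(np.float32); R=cv2.minAreaRect(w); M=cv2.moments(w)
    print("exp px",round(u),round(v),"bbox",c.min(0),c.max(0),"rect",np.round(R[0],1),np.round(R[1],1),round(R[2],1),"cen",round(M['m10']/M['m00'],1),round(M['m01']/M['m00'],1))
E
python3 - <<'E'
from h import *
f,st=snap("wrist","w9"); cp=campose("wrist",st); print(st["eef_pos"])
for th in (45,60,75): sil(f,cp,(439,-78.5),50,th)
E
```

```text
clock: 16.77
eef_pos: [503.8, -168.0, 78.0]
tcp_rot: [-3.128, 0.004, 1.028]
contact_force: [-0.3, -0.5, -1.2]
opening: 0.597
grasp_force: 42.3
clock: 17.35
eef_pos: [395.9, -150.3, 81.2]
tcp_rot: [-3.141, 0.0, 1.028]
contact_force: [-0.4, -0.3, -1.9]
opening: 0.598
grasp_force: 42.4
w9 scale 1.5625
[ 395.89519356 -150.27715144   81.17532246]
exp px 256 87 bbox [224  90] [233 110] rect [415.5 -75.7] [16.2  2.6] 89.6 cen 415.2 -76.2
exp px 256 87 bbox [223  50] [291 121] rect [439.6 -78.9] [52.  51.6] 88.5 cen 439.7 -78.8
exp px 256 87 bbox [223  50] [291 122] rect [439.8 -78.8] [52.3 52.2] 2.3 cen 439.7 -78.9
```

Run:
```python
from h import *
plan([(439.7,-78.8,80,1.03),(439.7,-78.8,-16.3,1.03)])
```

```text
(439.7, -78.8, 80, 1.03) [0.419, 0.002, 0.006, 0.0, 0.0, -0.001] rows 2.0
(439.7, -78.8, -16.3, 1.03) [0.0, 0.0, 0.482, 0.0, 0.0, 0.0] rows 2.3
```

```bash
python3 -m inch '[[[0.2,0.002,0,0,0,0],[0.35,0.002,0,0,0,0],[0.419,0.002,0,0,0,0],[0.419,0.002,0,0,0,0],[0.419,0.002,0,0,0,0],[0.419,0.002,0,0,0,0],[0.419,0.002,0,0,0,0]]]'
python3 -m inch '[[[0,0,0.15,0,0,0],[0,0,0.3,0,0,0],[0,0,0.38,0,0,0],[0,0,0.42,0,0,0],[0,0,0.44,0,0,0],[0,0,0.44,0,0,0],[0,0,0.44,0,0,0],[0,0,0.44,0,0,0]]]'
python3 -c "
from h import *
plan([(439.7,-78.8,-16.3,1.03)])"
```

```text
clock: 17.98
eef_pos: [438.0, -79.0, 81.1]
tcp_rot: [-3.14, 0.001, 1.028]
contact_force: [0.1, -0.6, -0.6]
opening: 0.595
grasp_force: 42.4
clock: 18.65
eef_pos: [439.1, -78.7, -5.7]
tcp_rot: [3.141, -0.0, 1.028]
contact_force: [0.3, 0.2, -0.7]
opening: 0.595
grasp_force: 42.5
(439.7, -78.8, -16.3, 1.03) [0.001, 0.003, 0.053, 0.0, 0.0, -0.001] rows 0.3
```

```bash
python3 -m inch '[[[0.001,0.003,0.02,0,0,0],[0.001,0.003,0.035,0,0,0],[0.001,0.003,0.048,0,0,0],[0.001,0.003,0.053,0,0,0],[0.001,0.003,0.053,0,0,0],[0.001,0.003,0.053,0,0,0],[0.001,0.003,0.053,0,0,0]]]'
python3 -m inch '[[[0,0,0,0,0,0],[0,0,0,0,0,0],[0,0,0,0,0,0],[0,0,0,0,0,0],[0,0,0,0,0,0],[0,0,0,0,0,0]]]' 1
python3 -m inch '[[[0,0,-0.1,0,0,0],[0,0,-0.3,0,0,0],[0,0,-0.5,0,0,0],[0,0,-0.75,0,0,0],[0,0,-0.75,0,0,0],[0,0,-0.75,0,0,0]]]'
python3 -c "
from h import *
f,st=snap('wrist','w10'); print(st['tcp_rot'])
plan([(590,-200,140,0.215)])"
```

```text
clock: 19.23
eef_pos: [439.1, -78.5, -16.7]
tcp_rot: [-3.141, 0.0, 1.028]
contact_force: [-2.5, 1.0, 12.8]
opening: 0.594
grasp_force: 43.9
clock: 19.73
eef_pos: [438.8, -78.5, -17.4]
tcp_rot: [-3.141, 0.001, 1.028]
contact_force: [-0.5, -0.2, -0.4]
opening: 1.003
grasp_force: 0.0
clock: 20.23
eef_pos: [441.4, -78.9, 135.8]
tcp_rot: [3.136, -0.002, 1.028]
contact_force: [0.5, 1.7, -0.2]
opening: 0.997
grasp_force: 0.0
w10 scale 1.5625
[ 3.13626363e+00 -1.84682383e-03  1.02811022e+00]
(590, -200, 140, 0.215) [-0.132, 0.956, -0.029, 0.001, 0.0, 0.259] rows 6.5
```

```bash
python3 -m inch '[[[-0.132,0.956,-0.029,0,0,0.259],[-0.132,0.956,-0.029,0,0,0.259],[-0.132,0.956,-0.029,0,0,0.259],[-0.132,0.956,-0.029,0,0,0.259],[-0.132,0.956,-0.029,0,0,0.259],[-0.132,0.956,-0.029,0,0,0.259],[-0.132,0.956,-0.029,0,0,0.259],[-0.132,0.956,-0.029,0,0,0.259]]]'
python3 -m inch '[[[0,0,0,0,0,0],[0,0,0,0,0,0],[0,0,0,0,0,0]]]'
python3 - <<'E'
from h import *
f,st=snap("wrist","w11"); cp=campose("wrist",st); print(st["eef_pos"],st["tcp_rot"])
f10,st10=load("w10")
q=w2px(cp,[[634,-190,26]])[0]; print(q)
q2=w2px(campose("wrist",st10),[[439.7,-78.8,34]])[0]; print(q2)
def crop(f,q,w=75,s=5.2):
    x,y=int(q[0])-w,max(int(q[1])-w,0); print("crop origin",x,y); c=cv2.resize(f[y:y+110,x:x+2*w],None,fx=s,fy=s,interpolation=cv2.INTER_CUBIC).astype(float)
    return np.clip(255*(c/210)**.6,0,255).astype(np.uint8)[:,:,::-1]
a=crop(f,q,75,5); b=crop(f10,q2,45,5)
h=max(a.shape[0],b.shape[0]); p=lambda i:np.pad(i,((0,h-i.shape[0]),(0,0),(0,0)))
o=np.hstack([p(a),p(b)]); k=800/o.shape[1]; print("final k",k); cv2.imwrite("pics/c11.png",cv2.resize(o,None,fx=k,fy=k))
E
```

```text
clock: 20.95
eef_pos: [587.9, -199.8, 135.1]
tcp_rot: [-3.139, 0.005, 0.211]
contact_force: [-0.2, 0.5, -0.3]
opening: 0.997
grasp_force: 0.0
clock: 21.2
eef_pos: [588.6, -199.5, 137.6]
tcp_rot: [-3.141, 0.002, 0.216]
contact_force: [-0.5, 0.2, -0.7]
opening: 1.005
grasp_force: 0.0
w11 scale 1.5625
[ 588.59018383 -199.50748343  137.62736725] [-3.14075920e+00  1.93956173e-03  2.16403499e-01]
[257.66618071 129.55167973]
[254.98208518 181.28040845]
crop origin 182 54
crop origin 209 136
final k 0.6666666666666666
```

View pics/c11.png

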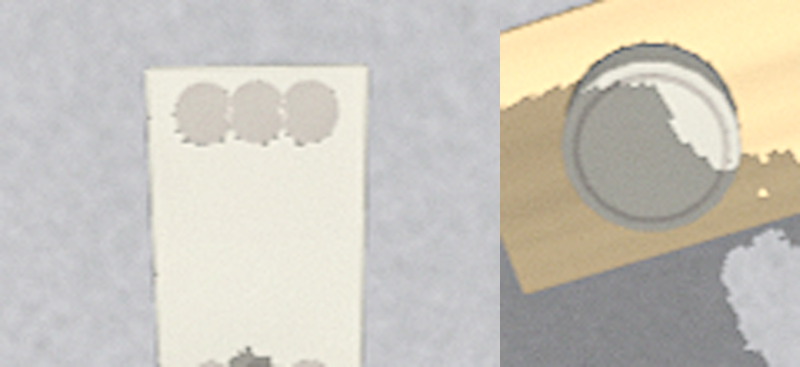

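The round mould sits on its silhouette, with only a thin dark sliver. In the slab view the far edge runs (146,70)–(368,67) and the sides reach (158,365) and (362,365).

Run:
```python
from h import *
f,st=load("w11"); cp=campose("wrist",st)
n=lambda u,v:((u+.5)*.3-.5+182,(v+.5)*.3-.5+54)
c=px2w(cp,[n(146,70),n(368,67),n(362,365),n(158,365)],26)[:,:2]
print(c.round(1))
an=lambda a,b:np.degrees(np.arctan2(*(c[b]-c[a])[::-1]))
print(an(3,0),an(2,1),an(1,0),np.linalg.norm(c[1]-c[0]))
y=np.radians(np.mean([an(3,0),an(2,1),an(1,0)-90])); m=(c[0]+c[1])/2-50*np.array([np.cos(y),np.sin(y)]); print("yaw",y,"centre",m)
plan([(m[0],m[1],60,y),(m[0],m[1],-28,y)])
```

```text
[[ 674.7 -152. ]
 [ 687.9 -209.1]
 [ 609.3 -227.7]
 [ 596.6 -169.8]]
12.842818663185236 13.28845198506871 103.04840622692167 58.6374996301901
yaw 0.22793812044643263 centre [ 632.62028302 -191.88272515]
(np.float64(632.6202830165439), np.float64(-191.88272514842612), 60, np.float64(0.22793812044643263)) [0.223, 0.01, 0.39, 0.0, 0.0, -0.004] rows 2.2
(np.float64(632.6202830165439), np.float64(-191.88272514842612), -28, np.float64(0.22793812044643263)) [0.0, 0.0, 0.44, 0.0, 0.0, 0.0] rows 2.1
```

```bash
python3 -m inch '[[[0.1,0.005,0.2,0,0,-0.004],[0.2,0.01,0.35,0,0,-0.004],[0.223,0.01,0.39,0,0,-0.004],[0.223,0.01,0.39,0,0,-0.004],[0.223,0.01,0.39,0,0,-0.004],[0.223,0.01,0.39,0,0,-0.004],[0.223,0.01,0.39,0,0,-0.004]]]' 1 20
python3 -c "
from h import *
plan([(632.8,-191.8,-26,0.228)])"
```

```text
clock: 21.83
eef_pos: [633.4, -192.8, 62.3]
tcp_rot: [3.141, -0.001, 0.227]
contact_force: [-0.0, 1.3, 0.1]
opening: 0.999
grasp_force: 0.0
(632.8, -191.8, -26, 0.228) [-0.002, -0.006, 0.442, 0.0, 0.0, 0.0] rows 2.1
```

```bash
python3 -m inch '[[[-0.001,-0.005,0.15,0,0,0],[-0.001,-0.005,0.25,0,0,0],[-0.001,-0.005,0.34,0,0,0],[-0.001,-0.005,0.4,0,0,0],[-0.001,-0.005,0.43,0,0,0],[-0.001,-0.005,0.435,0,0,0],[-0.001,-0.005,0.435,0,0,0],[-0.001,-0.005,0.435,0,0,0]]]'
python3 -m inch '[[[0,0,0,0,0,0],[0,0,0,0,0,0],[0,0,0,0,0,0],[0,0,0,0,0,0],[0,0,0,0,0,0],[0,0,0,0,0,0],[0,0,0,0,0,0]]]' -1 60
python3 -c "
from h import *
print(r.sense()['contact_force'])"
```

```text
clock: 22.5
eef_pos: [633.4, -191.7, -25.4]
tcp_rot: [3.141, -0.001, 0.227]
contact_force: [-0.2, 0.6, 0.6]
opening: 1.0
grasp_force: 0.0
clock: 23.08
eef_pos: [633.3, -191.7, -25.5]
tcp_rot: [3.141, -0.0, 0.227]
contact_force: [-1.5, -0.4, 5.4]
opening: 0.692
grasp_force: 65.9
[-1.50078602 -0.39490678  5.44812999]
```

Slab gripped (58.8 mm). I'll lift it and carry it over the cradle, high, to a viewing point short of its board.

```bash
python3 -m inch '[[[0,0,-0.02,0,0,0],[0,0,-0.1,0,0,0],[0,0,-0.25,0,0,0],[0,0,-0.45,0,0,0],[0,0,-0.65,0,0,0],[0,0,-0.85,0,0,0],[0,0,-0.88,0,0,0],[0,0,-0.88,0,0,0]]]'
python3 -c "
from h import *
plan([(584,204,150,-0.33)])"
```

```text
clock: 23.75
eef_pos: [634.8, -192.0, 153.3]
tcp_rot: [3.139, -0.005, 0.227]
contact_force: [-0.3, -0.2, -2.8]
opening: 0.69
grasp_force: 65.4
.. [0.066, -0.662, 0.004, 0.0, -0.001, 0.059] rows 3.2
.. [-0.057, -0.663, 0.004, 0.0, -0.001, 0.059] rows 3.2
(584, 204, 150, -0.33) [-0.179, -0.641, 0.005, 0.0, -0.001, 0.059] rows 3.2
```

```bash
python3 -m inch '[[[0.02,-0.2,0,0,0,0.02],[0.04,-0.4,0,0,0,0.04],[0.06,-0.6,0,0,0,0.055],[0.066,-0.662,0,0,0,0.059]]]'
python3 -m inch '[[[-0.02,-0.2,0,0,0,0.02],[-0.04,-0.4,0,0,0,0.04],[-0.05,-0.6,0,0,0,0.055],[-0.057,-0.663,0,0,0,0.059]]]'
python3 -m inch '[[[-0.05,-0.2,0,0,0,0.02],[-0.1,-0.4,0,0,0,0.04],[-0.16,-0.58,0,0,0,0.055],[-0.179,-0.641,0,0,0,0.059],[-0.179,-0.641,0,0,0,0.059],[-0.179,-0.641,0,0,0,0.059],[-0.179,-0.641,0,0,0,0.059]]]'
python3 -m inch '[[[0,0,0,0,0,0],[0,0,0,0,0,0],[0,0,0,0,0,0]]]'
python3 - <<'E'
from h import *
f,st=snap("wrist","w12"); cp=campose("wrist",st); print(st["eef_pos"],st["tcp_rot"])
for th in (45,60,75): sil(f,cp,(650,181.5),80,th)
E
```

```text
clock: 24.08
eef_pos: [613.0, -54.9, 146.9]
tcp_rot: [-3.139, 0.006, 0.04]
contact_force: [0.6, 0.5, -3.2]
opening: 0.687
grasp_force: 65.6
clock: 24.42
eef_pos: [596.5, 77.0, 147.1]
tcp_rot: [-3.141, 0.005, -0.145]
contact_force: [0.1, 0.2, -1.7]
opening: 0.689
grasp_force: 65.8
clock: 25.0
eef_pos: [581.0, 203.6, 147.9]
tcp_rot: [3.139, 0.003, -0.329]
contact_force: [-1.0, 0.5, -2.3]
opening: 0.69
grasp_force: 65.8
clock: 25.25
eef_pos: [582.0, 203.5, 149.3]
tcp_rot: [3.141, 0.001, -0.33]
contact_force: [0.4, -0.6, -2.6]
opening: 0.691
grasp_force: 65.8
w12 scale 1.5625
[581.98991897 203.52789701 149.25204285] [ 3.14112218e+00  1.07740383e-03 -3.30435406e-01]
exp px 256 100 bbox [229 117] [285 150] rect [617.4 192.3] [59.1 34. ] 72.7 cen 607.8 186.2
exp px 256 100 bbox [225  46] [288 150] rect [649.2 180.9] [ 60.2 100. ] 71.2 cen 649.2 181.0
exp px 256 100 bbox [225  46] [288 150] rect [649.2 180.9] [60.8 99.9] 71.1 cen 649.2 181.0
```

Silhouette centre is (649.2,181.0), yaw -0.329. I'll place the slab there.

Run:
```python
from h import *
plan([(649.8,180.8,60,-0.329),(649.8,180.8,-17.2,-0.329)])
```

```text
(649.8, 180.8, 60, -0.329) [0.358, -0.002, 0.446, 0.0, 0.0, 0.0] rows 2.7
(649.8, 180.8, -17.2, -0.329) [0.0, 0.0, 0.386, 0.0, 0.0, 0.0] rows 1.9
```

```bash
python3 -m inch '[[[0.12,0,0.15,0,0,0],[0.25,-0.002,0.3,0,0,0],[0.34,-0.002,0.42,0,0,0],[0.358,-0.002,0.446,0,0,0],[0.358,-0.002,0.446,0,0,0],[0.358,-0.002,0.446,0,0,0],[0.358,-0.002,0.446,0,0,0],[0.358,-0.002,0.446,0,0,0]]]'
python3 -m inch '[[[0,0,0.12,0,0,0],[0,0,0.22,0,0,0],[0,0,0.29,0,0,0],[0,0,0.33,0,0,0],[0,0,0.34,0,0,0],[0,0,0.34,0,0,0],[0,0,0.34,0,0,0],[0,0,0.34,0,0,0]]]'
python3 -c "
from h import *
plan([(649.8,180.8,-17.2,-0.329)])"
```

```text
clock: 25.97
eef_pos: [649.8, 182.5, 62.0]
tcp_rot: [-3.141, -0.001, -0.329]
contact_force: [-0.2, -0.3, -1.4]
opening: 0.692
grasp_force: 65.7
clock: 26.63
eef_pos: [650.4, 182.1, -6.7]
tcp_rot: [-3.141, -0.0, -0.329]
contact_force: [0.9, 0.1, -1.7]
opening: 0.689
grasp_force: 65.9
(649.8, 180.8, -17.2, -0.329) [-0.001, 0.007, 0.052, 0.0, 0.0, 0.0] rows 0.3
```

```bash
python3 -m inch '[[[-0.001,0.006,0.015,0,0,0],[-0.001,0.006,0.03,0,0,0],[-0.001,0.006,0.042,0,0,0],[-0.001,0.006,0.05,0,0,0],[-0.001,0.006,0.051,0,0,0],[-0.001,0.006,0.051,0,0,0],[-0.001,0.006,0.051,0,0,0]]]'
python3 -m inch '[[[0,0,0,0,0,0],[0,0,0,0,0,0],[0,0,0,0,0,0],[0,0,0,0,0,0],[0,0,0,0,0,0],[0,0,0,0,0,0]]]' 1
python3 -m inch '[[[0,0,-0.1,0,0,0],[0,0,-0.3,0,0,0],[0,0,-0.5,0,0,0],[0,0,-0.75,0,0,0],[0,0,-0.85,0,0,0],[0,0,-0.85,0,0,0]]]'
python3 - <<'E'
from h import *
f,st=snap("wrist","w13"); cp=campose("wrist",st); print(st["eef_pos"],st["tcp_rot"])
# plaster top on board
hsv=cv2.cvtColor(f,cv2.COLOR_RGB2HSV)
q=w2px(cp,[[649.2,181,34]])[0]; print(q, hsv[int(q[1]),int(q[0])], f[int(q[1]),int(q[0])])
yw=-.329
for i in range(-75,76,5):
    p=w2px(cp,[[649.2+i*np.cos(yw),181+i*np.sin(yw),34],[649.2-i*np.sin(yw),181+i*np.cos(yw),34]]).round().astype(int)
    print(i,[f[b,a].tolist() if 0<=b<384 and 0<=a<512 else None for a,b in p])
E
```

```text
clock: 27.22
eef_pos: [648.8, 180.7, -17.5]
tcp_rot: [3.141, 0.001, -0.329]
contact_force: [-3.2, -0.9, 6.8]
opening: 0.69
grasp_force: 66.9
clock: 27.72
eef_pos: [649.0, 180.8, -18.2]
tcp_rot: [3.141, 0.001, -0.329]
contact_force: [-0.1, 0.0, -0.2]
opening: 0.999
grasp_force: 0.0
clock: 28.22
eef_pos: [653.1, 181.9, 159.5]
tcp_rot: [-3.136, -0.008, -0.329]
contact_force: [0.6, -0.8, 0.5]
opening: 1.0
grasp_force: 0.0
w13 scale 1.5625
[653.06876082 181.8512098  159.45684097] [-3.13579231 -0.00799655 -0.32907709]
[260.26174324 177.49698544] [ 25  27 104] [104 102  93]
-75 [[143, 147, 149], [79, 78, 84]]
-70 [[136, 140, 142], [79, 79, 78]]
-65 [[150, 151, 154], [76, 77, 77]]
-60 [[147, 147, 150], [73, 76, 74]]
-55 [[77, 76, 80], [82, 81, 86]]
-50 [[78, 78, 78], [78, 77, 83]]
-45 [[81, 75, 72], [76, 76, 81]]
-40 [[83, 78, 72], [77, 76, 78]]
-35 [[81, 80, 73], [133, 111, 73]]
-30 [[86, 82, 74], [118, 105, 84]]
-25 [[100, 98, 93], [101, 99, 89]]
-20 [[101, 102, 92], [102, 106, 94]]
-15 [[103, 102, 91], [101, 100, 93]]
-10 [[105, 102, 94], [105, 101, 91]]
-5 [[105, 103, 98], [100, 102, 91]]
0 [[104, 102, 93], [104, 102, 93]]
5 [[97, 95, 86], [105, 105, 96]]
10 [[195, 194, 174], [99, 99, 90]]
15 [[187, 183, 167], [108, 105, 98]]
20 [[191, 184, 168], [102, 100, 88]]
25 [[187, 184, 165], [98, 94, 87]]
30 [[186, 183, 163], [111, 97, 71]]
35 [[150, 145, 132], [118, 93, 65]]
40 [[149, 148, 133], [67, 72, 77]]
45 [[154, 145, 134], [106, 107, 110]]
50 [[110, 102, 96], [141, 144, 145]]
55 [[224, 184, 122], [144, 147, 148]]
60 [[127, 105, 69], [140, 144, 146]]
65 [[132, 130, 137], [135, 136, 141]]
70 [[138, 138, 143], [143, 146, 146]]
75 [[149, 150, 154], [140, 143, 145]]
```

The slab is in place: its plaster spans about ±50 by ±30 around the silhouette centre. Next I'll photograph the cradle and the loaded extruder from close by.

Run:
```python
from h import *
plan([(615,5,165,-0.1),(460,385,150,-0.22)])
```

```text
(615, 5, 165, -0.1) [0.112, 0.894, -0.047, -0.001, -0.002, -0.073] rows 4.3
.. [-0.48, -0.907, 0.037, 0.0, 0.0, 0.019] rows 4.9
(460, 385, 150, -0.22) [-0.534, -0.876, 0.037, 0.0, 0.0, 0.019] rows 4.9
```

```bash
python3 -m inch '[[[0.112,0.894,-0.047,-0.001,0,-0.073],[0.112,0.894,-0.047,-0.001,0,-0.073],[0.112,0.894,-0.047,-0.001,0,-0.073],[0.112,0.894,-0.047,-0.001,0,-0.073],[0.112,0.894,-0.047,-0.001,0,-0.073],[0.112,0.894,-0.047,-0.001,0,-0.073],[0.112,0.894,-0.047,-0.001,0,-0.073],[0.112,0.894,-0.047,-0.001,0,-0.073]]]'
python3 -m inch '[[[0,0,0,0,0,0],[0,0,0,0,0,0],[0,0,0,0,0,0]]]'
python3 -c "
from h import *
snap('wrist','w14')"
python3 -m inch '[[[-0.48,-0.907,0.037,0,0,0.019],[-0.48,-0.907,0.037,0,0,0.019],[-0.48,-0.907,0.037,0,0,0.019],[-0.48,-0.907,0.037,0,0,0.019],[-0.48,-0.907,0.037,0,0,0.019]]]'
python3 -m inch '[[[-0.534,-0.876,0.037,0,0,0.019],[-0.534,-0.876,0.037,0,0,0.019],[-0.534,-0.876,0.037,0,0,0.019],[-0.534,-0.876,0.037,0,0,0.019],[-0.534,-0.876,0.037,0,0,0.019],[-0.534,-0.876,0.037,0,0,0.019],[-0.534,-0.876,0.037,0,0,0.019]]]'
python3 -m inch '[[[0,0,0,0,0,0],[0,0,0,0,0,0],[0,0,0,0,0,0],[0,0,0,0,0,0]]]'
python3 - <<'E'
from h import *
snap('wrist','w15')
def crop(fn,P,x,y,w,h,s):
    f,st=load(fn); cp=campose("wrist",st); print(fn,st["eef_pos"],st["tcp_rot"]); print(w2px(cp,P).round(0).tolist())
crop('w14',[[632,0,60],[600,0,66],[664,0,66]],0,0,0,0,1)
crop('w15',[[465,386,17],[522,373,17],[408,399,17],[327,420,17]],0,0,0,0,1)
E
```

```text
clock: 28.93
eef_pos: [612.5, 5.2, 160.5]
tcp_rot: [3.139, 0.002, -0.1]
contact_force: [-0.1, -0.6, 0.3]
opening: 1.002
grasp_force: 0.0
clock: 29.18
eef_pos: [612.6, 5.4, 161.1]
tcp_rot: [3.138, 0.002, -0.098]
contact_force: [-0.4, 0.3, 0.1]
opening: 1.002
grasp_force: 0.0
w14 scale 1.5625
clock: 29.65
eef_pos: [534.0, 196.5, 153.5]
tcp_rot: [3.139, 0.001, -0.159]
contact_force: [1.2, 0.9, -0.2]
opening: 0.997
grasp_force: 0.0
clock: 30.23
eef_pos: [456.2, 386.4, 145.4]
tcp_rot: [3.138, 0.001, -0.215]
contact_force: [-0.1, 0.2, 0.4]
opening: 1.0
grasp_force: 0.0
clock: 30.57
eef_pos: [458.0, 383.2, 145.7]
tcp_rot: [3.138, 0.001, -0.221]
contact_force: [-0.2, -0.2, 0.2]
opening: 1.001
grasp_force: 0.0
w15 scale 1.5625
w14 [612.63264186   5.41560492 161.05899444] [ 3.13847604e+00  1.66414187e-03 -9.83082744e-02]
[[261.0, 160.0], [264.0, 194.0], [258.0, 126.0]]
w15 [458.03458394 383.23631793 145.74907256] [ 3.13824424e+00  9.04437693e-04 -2.20817334e-01]
[[253.0, 167.0], [253.0, 108.0], [253.0, 218.0], [251.0, 283.0]]
```

Run:
```python
from h import *
a=load('w14')[0][80:245,200:320]; b=load('w15')[0][75:240,198:308]
o=np.hstack([a,b]); o=cv2.resize(o,None,fx=3.4,fy=3.4,interpolation=cv2.INTER_CUBIC).astype(float)
cv2.imwrite("pics/c15.png",np.clip(255*(o/230)**.7,0,255).astype(np.uint8)[:,:,::-1])
```

```text
(no output)
```

View pics/c15.png

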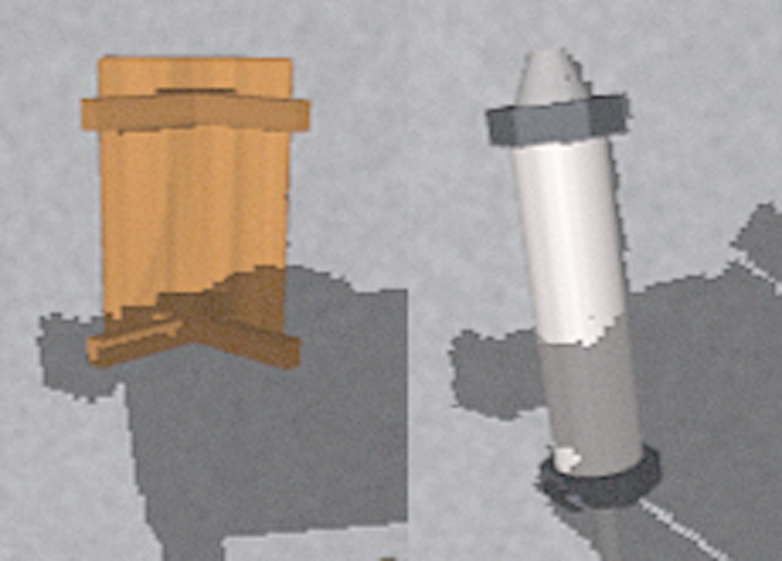

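The left half shows the cradle: far saddle tips at (82,98–130) and (310,98–130), near saddle tips at (88,340–367) and (300,340–367). The right half shows the loaded extruder: nozzle cap corners at (487,112–147) and (627,95–132), barrel axis from (561,143) to (597,458), plunger cap centre about (601,474).

Run:
```python
from h import *
def ang(d): return np.degrees(np.arctan2(d[1],d[0]))
st=load('w14')[1]; cp=campose("wrist",st); n=lambda u,v:((u+.5)/3.4-.5+200,(v+.5)/3.4-.5+80)
q=px2w(cp,[n(82,98),n(310,98),n(310,130),n(82,130)],66); s=px2w(cp,[n(88,340),n(300,340),n(300,367),n(88,367)],66)
print("far",q.round(1)[:,:2].tolist(),"near",s.round(1)[:,:2].tolist())
a,b=q.mean(0),s.mean(0); print("far",a,"near",b,"mid",(a+b)/2,"dist",np.linalg.norm(a-b),"ang",ang(a-b))
c=px2w(cp,[n(100,57),n(292,57)],10); print("base far corners",c.round(1).tolist())
st=load('w15')[1]; cp=campose("wrist",st); n=lambda u,v:((u-408+.5)/3.4-.5+198,(v+.5)/3.4-.5+75)
k=px2w(cp,[n(487,112),n(490,147),n(627,95),n(627,132)],17); m=k.mean(0)
l=px2w(cp,[n(541,465),n(548,500),n(660,448),n(658,480)],17); e=l.mean(0)
print("nozzle cap",m,"plunger cap",e,"dist",np.linalg.norm(m-e),"ang",ang(m-e),"mid",(m+e)/2)
x=px2w(cp,[n(561,143),n(597,458)],17); d=x[0]-x[1]; print("axis",x,"ang",ang(d),np.linalg.norm(d))
plan([((m+e)[0]/2,(m+e)[1]/2,100,np.radians(ang(d)))])
```

```text
far [[681.6, 27.4], [675.9, -29.8], [668.0, -29.3], [673.8, 28.5]] near [[618.1, 34.4], [612.3, -23.1], [604.5, -22.6], [610.4, 35.5]]
far [674.80688886  -0.82251226  66.        ] near [611.3297914   6.0481534  66.       ] mid [643.06834013   2.61282057  66.        ] dist 63.847849992235076 ang -6.177559448279848
base far corners [[689.9, 26.6, 10.0], [684.2, -31.3, 10.0]]
nozzle cap [522.31919745 384.06005325  17.        ] plunger cap [412.92273134 396.18190089  17.        ] dist 110.06600742021223 ang -6.322955281008046 mid [467.62096439 390.12097707  17.        ]
axis [[516.31203551 384.51810347  17.        ]
 [418.45268568 396.41929374  17.        ]] ang -6.933989719952974 98.58037674375099
(np.float64(467.6209643947241), np.float64(390.12097707174746), 100, np.float64(-0.12102095091261895)) [0.04, -0.044, 0.229, 0.001, 0.0, -0.032] rows 1.1
```

Both are consistent (saddles 64 mm apart, caps 110 mm apart): cradle middle (643.1,2.6) at yaw -6.2°, extruder middle (467.6,390.1) at yaw -6.6°. I'll grasp the barrel.

```bash
python3 -m inch '[[[0.04,-0.044,0.2,0.001,0,-0.034],[0.04,-0.044,0.38,0.001,0,-0.034],[0.04,-0.044,0.48,0.001,0,-0.034],[0.04,-0.044,0.48,0.001,0,-0.034],[0.04,-0.044,0.48,0.001,0,-0.034],[0.04,-0.044,0.48,0.001,0,-0.034],[0.04,-0.044,0.48,0.001,0,-0.034],[0.04,-0.044,0.48,0.001,0,-0.034]]]' 1 40
python3 -c "
from h import *
plan([(467.6,390.1,-24.5,-0.115)])"
```

```text
clock: 31.28
eef_pos: [468.0, 391.6, 51.5]
tcp_rot: [-3.139, -0.001, -0.113]
contact_force: [0.1, 0.4, -0.2]
opening: 1.001
grasp_force: 0.0
(467.6, 390.1, -24.5, -0.115) [-0.002, 0.008, 0.38, -0.001, 0.0, 0.001] rows 1.8
```

```bash
python3 -m inch '[[[-0.001,0.006,0.12,-0.001,0,0],[-0.001,0.006,0.22,-0.001,0,0],[-0.001,0.006,0.3,-0.001,0,0],[-0.001,0.006,0.35,-0.001,0,0],[-0.001,0.006,0.375,-0.001,0,0],[-0.001,0.006,0.375,-0.001,0,0],[-0.001,0.006,0.375,-0.001,0,0],[-0.001,0.006,0.375,-0.001,0,0]]]'
python3 -m inch '[[[0,0,0,0,0,0],[0,0,0,0,0,0],[0,0,0,0,0,0],[0,0,0,0,0,0],[0,0,0,0,0,0],[0,0,0,0,0,0],[0,0,0,0,0,0],[0,0,0,0,0,0]]]' -1 50
```

```text
clock: 31.95
eef_pos: [467.3, 390.2, -24.3]
tcp_rot: [3.14, -0.0, -0.112]
contact_force: [0.7, -0.6, -0.5]
opening: 1.001
grasp_force: 0.0
clock: 32.62
eef_pos: [467.9, 390.7, -22.7]
tcp_rot: [3.141, -0.001, -0.112]
contact_force: [-2.2, -3.3, 22.8]
opening: 0.31
grasp_force: 59.4
```

```bash
python3 -m inch '[[[0,0,-0.015,0,0,0],[0,0,-0.03,0,0,0],[0,0,-0.06,0,0,0],[0,0,-0.15,0,0,0],[0,0,-0.3,0,0,0],[0,0,-0.5,0,0,0],[0,0,-0.7,0,0,0],[0,0,-0.7,0,0,0]]]'
python3 -m inch '[[[0,0,0,0,0,0],[0,0,0,0,0,0]]]'
python3 -c "
from h import *
st=r.sense(); print(st['wrist_torque'],st['tcp_rot']); snap('wrist','w16')
plan([(480,200,120,-0.112),(640,3,120,-0.108)])"
```

```text
clock: 33.28
eef_pos: [470.3, 393.0, 122.3]
tcp_rot: [-3.137, -0.006, -0.112]
contact_force: [1.4, 2.0, -2.3]
opening: 0.31
grasp_force: 49.5
clock: 33.45
eef_pos: [466.3, 389.7, 114.2]
tcp_rot: [3.138, 0.002, -0.112]
contact_force: [-0.5, -0.3, -2.3]
opening: 0.31
grasp_force: 49.5
[ 0.0218954   0.01559222 -0.03962479] [ 3.13791176e+00  1.62909157e-03 -1.12296623e-01]
w16 scale 1.5625
(480, 200, 120, -0.112) [0.176, 0.933, -0.029, 0.002, 0.001, 0.0] rows 4.6
(640, 3, 120, -0.108) [0.905, 0.889, 0.0, 0.0, 0.0, -0.001] rows 6.1
```

```bash
python3 -m inch '[[[0.04,0.2,0,0,0,0],[0.08,0.4,0,0,0,0],[0.12,0.6,0,0,0,0],[0.16,0.8,0,0,0,0],[0.176,0.933,-0.029,0.001,0,0],[0.176,0.933,-0.029,0.001,0,0]]]'
python3 -m inch '[[[0.12,0.12,0,0,0,0],[0.26,0.26,0,0,0,0],[0.4,0.4,0,0,0,0],[0.54,0.54,0,0,0,0],[0.68,0.68,0,0,0,0],[0.8,0.79,0,0,0,0],[0.88,0.86,0,0,0,0],[0.905,0.889,0,0,0,-0.001]]]'
python3 -m inch '[[[0,0,0,0,0,0],[0,0,0,0,0,0],[0,0,0,0,0,0]]]'
python3 -c "
from h import *
st=r.sense(); print(st['tcp_rot'])
plan([(643.1,2.6,80,-0.108)])"
```

```text
clock: 34.0
eef_pos: [479.0, 195.8, 119.4]
tcp_rot: [3.138, 0.005, -0.115]
contact_force: [-0.2, -0.2, -2.4]
opening: 0.309
grasp_force: 49.8
clock: 34.67
eef_pos: [642.0, 1.5, 118.7]
tcp_rot: [3.141, 0.003, -0.111]
contact_force: [0.1, 0.1, -1.5]
opening: 0.308
grasp_force: 49.9
clock: 34.92
eef_pos: [639.3, 5.0, 119.8]
tcp_rot: [-3.142, 0.004, -0.108]
contact_force: [0.2, -0.2, -1.2]
opening: 0.309
grasp_force: 49.9
[-3.14152311  0.00351385 -0.10845029]
(643.1, 2.6, 80, -0.108) [0.021, 0.01, 0.199, 0.0, 0.001, 0.0] rows 1.0
```

```bash
python3 -m inch '[[[0.01,0.005,0.08,0,0.001,0],[0.021,0.01,0.15,0,0.001,0],[0.021,0.01,0.199,0,0.001,0],[0.021,0.01,0.199,0,0.001,0],[0.021,0.01,0.199,0,0.001,0],[0.021,0.01,0.199,0,0.001,0],[0.021,0.01,0.199,0,0.001,0],[0.021,0.01,0.199,0,0.001,0]]]'
python3 -c "
from h import *
plan([(643.1,2.6,28,-0.108)]); st=r.sense(); print(st['eef_pos'],st['tcp_rot'])"
```

```text
clock: 35.58
eef_pos: [645.1, 1.4, 81.7]
tcp_rot: [-3.142, -0.003, -0.109]
contact_force: [-0.4, -0.1, -1.3]
opening: 0.313
grasp_force: 49.9
(643.1, 2.6, 28, -0.108) [-0.012, -0.005, 0.268, 0.0, -0.001, 0.0] rows 1.3
[645.13252561   1.36681676  81.66737405] [-3.14150154e+00 -3.04883378e-03 -1.09194202e-01]
```

```bash
python3 -m inch '[[[0,0,0.05,0,0,0],[0,0,0.1,0,0,0],[0,0,0.16,0,0,0],[0,0,0.21,0,0,0],[0,0,0.25,0,0,0],[0,0,0.25,0,0,0],[0,0,0.25,0,0,0],[0,0,0.25,0,0,0]]]'
python3 -m inch '[[[0,0,0,0,0,0],[0,0,0,0,0,0],[0,0,0,0,0,0],[0,0,0,0,0,0],[0,0,0,0,0,0]]]'
python3 -c "
from h import *
plan([(643.1,2.6,19.5,-0.108)]); st=r.sense(); print(st['eef_pos'],st['tcp_rot'])"
```

```text
clock: 36.25
eef_pos: [645.0, 1.3, 31.0]
tcp_rot: [3.142, -0.002, -0.109]
contact_force: [-0.0, 0.1, -1.6]
opening: 0.312
grasp_force: 49.9
clock: 36.67
eef_pos: [644.9, 1.3, 31.2]
tcp_rot: [-3.142, -0.002, -0.109]
contact_force: [0.9, 0.3, -2.1]
opening: 0.307
grasp_force: 49.9
(643.1, 2.6, 19.5, -0.108) [-0.01, -0.005, 0.059, 0.0, -0.001, 0.0] rows 0.3
[644.90774625   1.34718945  31.21428325] [-3.14158252e+00 -2.33061134e-03 -1.09140858e-01]
```

```bash
python3 -m inch '[[[-0.009,-0.005,0,0,-0.001,0],[-0.009,-0.005,0.01,0,-0.001,0],[-0.009,-0.005,0.025,0,-0.001,0],[-0.009,-0.005,0.035,0,-0.001,0],[-0.009,-0.005,0.045,0,-0.001,0],[-0.009,-0.005,0.045,0,-0.001,0],[-0.009,-0.005,0.045,0,-0.001,0]]]'
python3 -m inch '[[[0,0,0.005,0,0,0],[0,0,0.01,0,0,0],[0,0,0.01,0,0,0],[0,0,0.01,0,0,0]]]'
python3 -c "
from h import *
st=r.sense(); print(st['eef_pos'],st['tcp_rot'],st['wrist_torque'])"
```

```text
clock: 37.25
eef_pos: [643.0, 2.5, 21.7]
tcp_rot: [3.141, 0.002, -0.109]
contact_force: [-0.3, 0.1, -2.1]
opening: 0.314
grasp_force: 49.9
clock: 37.58
eef_pos: [643.4, 2.3, 20.3]
tcp_rot: [3.141, 0.001, -0.109]
contact_force: [-1.6, -1.2, 2.2]
opening: 0.31
grasp_force: 50.3
[643.38016594   2.29232088  20.3017819 ] [ 3.14138276e+00  6.26488702e-04 -1.09157938e-01] [-0.23849534  0.10712616 -0.04408169]
```

```bash
python3 -m inch '[[[0,0,0.003,0,0,0],[0,0,0.005,0,0,0],[0,0,0.005,0,0,0],[0,0,0.005,0,0,0]]]'
python3 -m inch '[[[0,0,0,0,0,0],[0,0,0,0,0,0]]]' -0.2
python3 -m inch '[[[0,0,0,0,0,0],[0,0,0,0,0,0],[0,0,0,0,0,0],[0,0,0,0,0,0]]]' 0.1
python3 -c "
from h import *
st=r.sense(); print(st['eef_pos'],st['tcp_rot'])"
```

```text
clock: 37.92
eef_pos: [643.5, 2.3, 20.1]
tcp_rot: [3.141, 0.0, -0.109]
contact_force: [-3.5, -2.0, 11.1]
opening: 0.312
grasp_force: 51.3
clock: 38.08
eef_pos: [643.3, 2.6, 19.1]
tcp_rot: [-3.141, 0.001, -0.109]
contact_force: [0.6, -0.4, -0.1]
opening: 0.401
grasp_force: 0.0
clock: 38.42
eef_pos: [643.1, 2.5, 18.8]
tcp_rot: [3.142, 0.001, -0.109]
contact_force: [-0.5, 0.1, 0.5]
opening: 0.553
grasp_force: 0.0
[643.0914819    2.53994748  18.7832955 ] [ 3.14156253e+00  1.33235138e-03 -1.09155938e-01]
```

Seated and released. I'll retreat straight up and check by measuring the images.

```bash
python3 -m inch '[[[0,0,-0.05,0,0,0],[0,0,-0.15,0,0,0],[0,0,-0.3,0,0,0],[0,0,-0.5,0,0,0],[0,0,-0.7,0,0,0],[0,0,-0.75,0,0,0],[0,0,-0.75,0,0,0],[0,0,-0.75,0,0,0]]]' 
python3 -m inch '[[[0,0,0,0,0,0],[0,0,0,0,0,0],[0,0,0,0,0,0]]]'
python3 - <<'E'
from h import *
f,st=snap("wrist","w17"); cp=campose("wrist",st); print(st["eef_pos"],st["tcp_rot"])
yw=np.radians(-6.2); ux=np.array([np.cos(yw),np.sin(yw)]); uy=np.array([-ux[1],ux[0]]); m=np.array([643.1,2.6])
def prof(z,pts): 
    return [int(f[int(round(b)),int(round(a))].mean()) if 0<=b<384 and 0<=a<512 else -1 for a,b in w2px(cp,[[*p,z] for p in pts])]
print("along axis z=74, -80..80 step2"); print(prof(74,[m+i*ux for i in range(-80,81,2)]))
for s in (-45,0,45): print("across at",s,prof(60,[m+s*ux+j*uy for j in range(-30,31,2)]))
# bright barrel mask fit between saddles & beyond
hsv=cv2.cvtColor(f,cv2.COLOR_RGB2HSV); q=w2px(cp,[[643,2.6,60]])[0]; print(q,hsv[int(q[1]),int(q[0])])
E
```

```text
clock: 39.08
eef_pos: [643.5, 2.5, 169.9]
tcp_rot: [-3.141, -0.0, -0.109]
contact_force: [0.2, 0.1, -0.2]
opening: 0.55
grasp_force: 0.0
clock: 39.33
eef_pos: [642.3, 2.5, 167.2]
tcp_rot: [3.141, 0.004, -0.109]
contact_force: [-0.4, -0.1, -0.5]
opening: 0.549
grasp_force: 0.0
w17 scale 1.5625
[642.34116305   2.48401584 167.23394731] [ 3.14124141  0.00393969 -0.10925065]
along axis z=74, -80..80 step2
[89, 93, 89, 87, 87, 91, 89, 89, 91, 100, 59, 47, 48, 39, 44, 35, 115, 118, 118, 119, 120, 121, 118, 118, 117, 119, 118, 118, 116, 120, 120, 119, 119, 121, 120, 115, 118, 120, 118, 116, 118, 120, 118, 120, 99, 226, 223, 224, 225, 222, 225, 224, 227, 226, 225, 229, 226, 226, 226, 226, 228, 227, 228, 229, 232, 162, 84, 89, 91, 90, 87, 162, 162, 165, 165, 164, 167, 170, 145, 155, 158]
across at -45 [83, 85, 86, 86, 82, 80, 86, 80, 87, 104, 108, 109, 114, 114, 113, 117, 117, 112, 109, 109, 112, 106, 89, 131, 152, 148, 150, 154, 149, 149, 147]
across at 0 [81, 81, 73, 63, 65, 64, 70, 55, 70, 106, 104, 112, 110, 116, 116, 120, 114, 166, 157, 196, 192, 175, 110, 66, 71, 62, 66, 60, 86, 84, 83]
across at 45 [150, 154, 137, 117, 128, 117, 121, 99, 103, 148, 168, 184, 195, 211, 216, 229, 221, 219, 205, 189, 189, 167, 128, 123, 122, 115, 114, 107, 135, 157, 153]
[257.20654164 177.58400278] [  6  10 123]
```

The barrel spans -49 to +50 mm along the cradle axis and about ±13 mm across at both ends and the middle, so it is centred. I'm handing the job in.

```bash
python3 -c "
from rig import r
print(r.sign_off())"
```

```text
the job is handed in; nothing more can be done
None
```

I handed the job in at about 39 s: the three moulds stand on their own silhouettes, and the loaded extruder was then laid centred in the wooden cradle; sign-off returned no verdict.

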